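# Clamp the whistles in the quick-release vise for stamping

## Robot

A 6-joint arm with a two-finger parallel gripper is mounted at the origin on the work surface. World frame = base frame: x ahead of the robot, y to its left, z up, the work surface at z = 0. Lengths are in m, angles in rad, forces in N, time in s.
With the tool pointing down it reaches from about 0.375 to 0.75 m from the base axis. Payload 9 kg.
Tool frame: the origin (TCP) lies midway between the tips of the shut fingers; the grasp point (between the pads) lies 19 mm behind it; z points along the fingers, y is the line along which they close (so a half turn about z gives the same grasp; the last joint's range is limited). The gripper opens to 85 mm and grips with 20 to 120 N. Pads are 22 mm wide; open, the fingers measure 114 mm over their backs; the gripper's body (76 mm by 85 mm) begins 54 mm behind the grasp point. The pads swing forward as they close: fully open they stand 13 mm farther back than shut.
Start: joints at [1.048, 0.104, 0.097, 1.564, 0, 1.353], TCP at [0.18, 0.572, 0.205] pointing down, gripper open.
Joint ranges: [-2.99, 2.99], [-0.84, 1.86], [-1.1, 1.16], [-1.84, 2.11], [-1.51, 1.56], [-3.14, 3.14]. Speed limits (rad/s): [2.22, 2.22, 2.57, 3.14, 3.14, 3.14].

## Interface

Orientations are given as a unit quaternion [x, y, z, w].
In Python, from plant import env gives the robot as it stands.
- The arm moves only by the tool arm_command, never from a script. Its argument "rows" is one flat list of numbers, 5 for each row, row after row: the shift along the tool's x, y, z in m, then the turn about the tool's z in rad, then the closure, from -1 (fully open) to 1 (shut). In form: [tx, ty, tz, roll, hand, tx, ty, tz, roll, hand, ...]. A call has 1 to 20 rows; each row is the pose to reach, as a shift and turn from the pose commanded when the call began, along the tool's axes at that moment; what a row does not reach only later rows make up. A row lasts 1/8 s, in which the tool goes at most 62.5 mm and 10.7 degrees, less where a joint would pass 70% of its speed; a pose out of reach is approached as far as the arm can. A call with a gripper value outside its range is refused whole. The fingers move at their own pace and stop on an object; the grip force is fixed at half the most. Time passes only in rows, so rows that repeat a pose let the fingers close. It gives the time, the measured TCP pose, the force, the opening and the grip force at its end, in the units of the state.
- env.read_state(): the state, without advancing time (a new reading comes with each control period).
- env.read_camera(name): name is "side" or "top" or "wrist"; returns (picture, depth): 420x560x3 uint8, red, green, blue; 420x560 float32, m along the optical axis (not along the pixel's ray), 0 where there is no reading.
- env.camera_info(name): a dict with "camera_matrix" (3x3 intrinsics, pixels), "cam_to_world" (4x4, takes a point from camera to world coordinates); the wrist camera has in their place "T_tool_cam" (4x4, takes a point from camera to tool coordinates, whose origin is the TCP and whose axes are the flange's). Camera axes: x right, y up, looking along -z (the intrinsics and any distortion apply to the point x, -y, -z); pixel columns grow to the right and rows downward; lengths in m; the calibration is good to about 2 mm. A picture is of the moment at which its call begins: read the wrist's pose just before it. camera_info takes no time and is no camera call.
- env.finish_job(): hands the job in; it is judged then, once.
The state is a dict: "clock": time; "qpos": joint angles; "dq": joint speeds; "tau": joint torques, N m; "tool_pos": TCP position; "orientation": TCP orientation; "contact_force": force on the tool from outside, world axes, zero at the start; "torque": the same for the moment, N m; "grip_width": opening from 0.0 (shut) to 1.0 (fully open); "gripper_force": force on a finger pad.
Only numpy, scipy, OpenCV 4.12 (cv2) and the standard library are available. Lean on these libraries where they do the work, as an engineer would, in place of code of your own. Each camera call takes 0.05 s, during which the arm holds its last target. There are 200 camera calls.

## Task

Make the whistles ready for stamping. Squeeze the vise's quick-release lever, pull the jaw well open and let go; lift every whistle (two or three) straight up out of the slotted oak stand by its edges and stand them one behind another on the slideway between the jaws, mouth end up, faces to the jaws, centred; squeeze the lever again, slide the jaw up to the row, let go and crank clockwise until it is really tight, up to two turns past first touch. Also stand the iron punch upright in the middle of the cork pad; leave the ocarina and the bone peg where they are.

Things in the scene. Friction and masses are not known exactly. Their poses are not given: they have to be found in the camera images.
- vise: blue-painted cast-iron bench vise bolted to the counter, its crank roughly towards the robot. Origin: on the counter, on the centreline, straight below the face of the rear jaw's lining. x points level from the crank to the rear jaw, y to the left seen from the crank, z up. Rear jaw: x 0 to 48 mm, y -62 to 62 mm, top z 164 mm. Foot plate 150 mm wide, 14 mm thick, x -130 to 75 mm
- slideway (a point): point on the top of the flat steel slideway between the jaws, on the centreline, 45 mm in front (-x) of the rear lining's face, 128 mm above the counter; axes as the vise's. The slideway is 100 mm wide (y) and runs to 90 mm in front of that face. The jaw tops are 36 mm above it, so a whistle stood on it shows its upper 26 mm above the jaws
- carriage (a joint): place (m) of the sliding carriage, 0 at its rear end, 0.095 fully open (towards the crank, -x). It carries lever, screw, front jaw and crank. With the lever squeezed it slides with about 3 N; else its half-nut holds it on the vise's toothed rack (it may settle back by up to one 5 mm tooth as it bites and takes load). Opening between the linings = carriage - 0.0008 x crank angle (rad)
- jaw_face (a point): centre of the front beech lining's clamping face (120 mm wide, 35 mm tall), 146.5 mm above the counter; moves with the jaw, axes as the vise's. The front jaw is 34 mm thick (to -x), 124 mm wide, top 164 mm above the counter; behind it stands the carriage
- release (a joint): angle (rad) of the release lever: -0.06 to 0.02 free, 0.14 squeezed right in. An upright steel plate on top of the carriage, facing a fixed iron finger rest of the same shape. Pinched from above against the rest (16 N) it lifts the half-nut: above 0.12 rad carriage and jaw follow the gripper along x. Let go, it springs back and the half-nut drops into the nearest 5 mm tooth
- release_grip (a point): where to centre that pinch: midway between rest and squeezed lever, 195 mm above the counter, about 58 mm behind the jaw face (-x), moving with the carriage. Both plates are 24 mm wide (x), 8 mm thick, tops 214 mm above the counter, on a housing topped at 172 mm. Outer faces: rest at vise y -22 mm, lever at +22 mm free, +11 mm squeezed (it hinges about x at height 118 mm)
- crank (a joint): angle (rad) of the screw's crank: 0 with the handle straight above the screw, growing clockwise seen from the crank end (over the top towards vise -y), which tightens. A turn moves the jaw 5 mm in the carriage (range -8 to 21 rad); takes about 3 N at the handle, stays where it is left. The screw's axis lies along the vise's x, 100 mm above the counter, on the centreline
- handle_grip (a point): where to grip the crank handle: dark wooden sleeve 20 mm thick, 78 mm long, along the vise's x, 45 mm off the screw's axis. It spins freely, so a gripper that holds it need not turn. The point is on the sleeve's axis, 54 mm in front of the crank arm, 24 mm from the free end, 160 mm in front (-x) of the jaw face
- rear_lining (a joint): how far (m) the rear jaw's beech lining (120 mm wide, 35 mm tall) is pressed back into the rubber behind it: 0 with nothing clamped, 15 N for each mm, stop at 0.005. It shows how tight the work is held: well clamped above 0.003, one to two turns of the crank past first touch, as the half-nut's slack is taken up first
- stand: oak stand fixed to the counter, 172 mm (x) by 68 mm (y), 44 mm tall. Origin: centre of its underside; z up. Six upright grooves (closed pockets 16.6 mm in x, 49.6 mm in y, floor 10 mm and top 44 mm above the counter) lie side by side along its x, at x = -60, -36, -12, 12, 36 and 60 mm
- ocarina: round terracotta ocarina, 60 mm ball with a short spout, a bystander. Origin: centre of its underside
- bone_peg: bone tuning peg lying flat, about 65 mm long and 22 mm wide, a bystander. Origin: underside, middle
- punch: squat black iron stamping punch, 300 g, 42 mm tall, standing on its 46 mm foot (10 mm tall); waist 32 mm in diameter 18 to 30 mm up, head 42 mm in diameter above 36 mm. Origin: centre of its underside, z up
- pad_top (a point): centre of the top of the square cork pad, 110 x 110 mm, 4 mm thick, fixed flat on the counter to the left of the vise
- whistle1: flat maple whistle, 15 mm thick (x), 48 mm wide (y), 62 mm tall (z), 32 g, standing on end; as found in groove 1 of the stand (counted from the stand's -x end), its upper 28 mm showing, or absent (None). Origin: centre of its underside, z to its mouth end, which is up
- whistle2: flat maple whistle, 15 mm thick (x), 48 mm wide (y), 62 mm tall (z), 32 g, standing on end; as found in groove 2 of the stand (counted from the stand's -x end), its upper 28 mm showing, or absent (None). Origin: centre of its underside, z to its mouth end, which is up
- whistle3: flat maple whistle, 15 mm thick (x), 48 mm wide (y), 62 mm tall (z), 32 g, standing on end; as found in groove 3 of the stand (counted from the stand's -x end), its upper 28 mm showing, or absent (None). Origin: centre of its underside, z to its mouth end, which is up
- whistle4: flat maple whistle, 15 mm thick (x), 48 mm wide (y), 62 mm tall (z), 32 g, standing on end; as found in groove 4 of the stand (counted from the stand's -x end), its upper 28 mm showing, or absent (None). Origin: centre of its underside, z to its mouth end, which is up
- whistle5: flat maple whistle, 15 mm thick (x), 48 mm wide (y), 62 mm tall (z), 32 g, standing on end; as found in groove 5 of the stand (counted from the stand's -x end), its upper 28 mm showing, or absent (None). Origin: centre of its underside, z to its mouth end, which is up
- whistle6: flat maple whistle, 15 mm thick (x), 48 mm wide (y), 62 mm tall (z), 32 g, standing on end; as found in groove 6 of the stand (counted from the stand's -x end), its upper 28 mm showing, or absent (None). Origin: centre of its underside, z to its mouth end, which is up
Mind the look-alikes: they are no part of the job. There is more than one size of the punch; the one meant has the size given above.

How it is judged:
By the outcome, as a careful person would: the job done as asked, in the order asked, and still so for the second after the job is handed in, with the robot touching nothing.
Of whistle1, whistle2, whistle3, whistle4, whistle5, whistle6 only 2 to 3 are there at a start; the rules pass over those that are not, and their reading is None.
At some moment in a run one of punch may be knocked a few centimetres aside while the robot is not near it.
It also fails if it takes over 210 s, if anything falls off the work surface, if the arm or the gripper's body presses on something with over 40 N, if the wrist force passes 120 N, or if a joint passes its speed limit or range.

## Working session

There is one attempt and no reset: what is moved stays moved. The work goes in short steps, Python scripts to look and compute and a tool call to move; the robot and the scene stay as the last step left them, time stands still between calls to the robot, and variables do not carry over. Pictures are saved under pics/ and viewed, at most 14 in all, crops included, and the job is handed in when it is done.

Besides the shell and the picture viewer there is one more tool, called after "Call:" by a JSON object that holds its "op" and its "data". arm_command: Moves the arm, as the interface text tells. Its arguments: {"type":"object","properties":{"rows":{"type":"array","items":{"type":"number"}}},"required":["rows"]}

```bash
ls; mkdir -p pics; python3 - <<'E'
from plant import env
import cv2,numpy as np
print(env.read_state())
for n in("top","side"):
    p,d=env.read_camera(n); np.savez(f"{n}0.npz",p=p,d=d); cv2.imwrite(f"pics/{n}0.png",p[:,:,::-1]); print(n,env.camera_info(n))
print(env.camera_info("wrist"))
E
```

```text
pics
{'clock': 0.0, 'qpos': array([1.04827071e+00, 1.04711429e-01, 9.64290359e-02, 1.56388881e+00,
       1.63475572e-05, 1.35309667e+00]), 'dq': array([-5.96273354e-04, -1.21186180e-03,  8.07123199e-05, -6.65405911e-04,
        1.58849891e-03,  3.07857419e-04]), 'tau': array([ 2.10792055e-04, -5.56930518e+01,  5.03648436e+01,  1.70542987e-02,
       -2.93349312e-04, -3.17194053e-05]), 'tool_pos': array([0.17986856, 0.57200864, 0.2045931 ]), 'orientation': array([ 1.51823552e-01,  9.88407374e-01, -6.37934991e-04, -2.56281602e-04]), 'contact_force': array([ 0.07593623, -0.62034328,  0.08630675]), 'torque': array([-0.00763433, -0.02118078,  0.00829194]), 'gripper_force': 0.0, 'grip_width': 0.9968067447074392}
top {'camera_matrix': array([[512.09449361,   0.        , 272.64000967],
       [  0.        , 512.09449361, 218.26645863],
       [  0.        ,   0.        ,   1.        ]]), 'cam_to_world': array([[ 0.00798815,  0.9775438 , -0.21058089,  0.28479207],
       [-0.99996269,  0.00850123,  0.00153134,  0.07721885],
       [ 0.00328715,  0.2105608 ,  0.97757524,  1.44262511],
       
[... 324 characters left out ...]
203454,  0.42028904, -0.7558561 , -0.60919653],
       [-0.01804357,  0.86869578,  0.49501725,  0.58324534],
       [ 0.        ,  0.        ,  0.        ,  1.        ]])}
{'camera_matrix': array([[314.10307582,   0.        , 277.41529859],
       [  0.        , 314.10307582, 211.7189251 ],
       [  0.        ,   0.        ,   1.        ]]), 'T_tool_cam': array([[ 1.97943361e-04,  9.64314842e-01,  2.64758091e-01,
         6.74060656e-02],
       [ 9.99999529e-01,  6.08002176e-05, -9.69087738e-04,
        -1.45256645e-04],
       [-9.50603038e-04,  2.64758158e-01, -9.64314375e-01,
        -1.69629095e-01],
       [ 0.00000000e+00,  0.00000000e+00,  0.00000000e+00,
         1.00000000e+00]])}
```

View pics/top0.png

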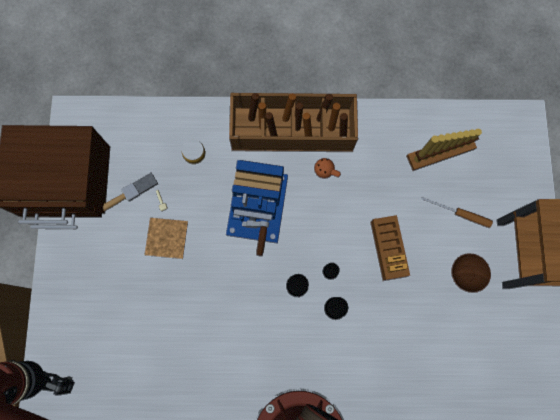

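View pics/side0.png

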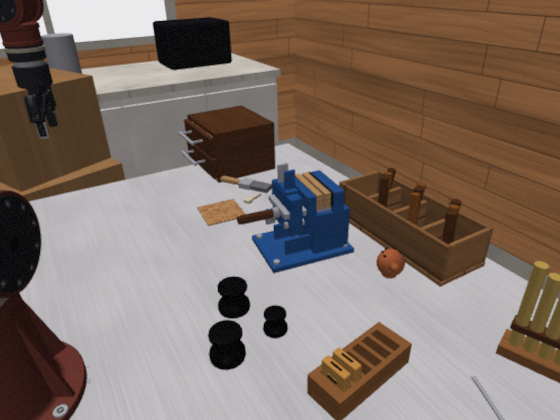

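The top view shows the vise at (258,200), crank towards the robot. The stand is at (390,248) with two whistles in its near end at (396,258) and (398,268). There are three punches at (297,285), (331,271) and (336,308), and the cork pad at (166,238). The side view agrees. Next I'll turn these into positions.

```bash
cat > h.py <<'E'
from plant import env
import cv2,numpy as np
from scipy.spatial.transform import Rotation as R
def T():
    s=env.read_state(); M=np.eye(4); M[:3,:3]=R.from_quat(s["orientation"]).as_matrix(); M[:3,3]=s["tool_pos"]; return M
def shot(n,name):
    W=T()@env.camera_info(n)["T_tool_cam"] if n=="wrist" else env.camera_info(n)["cam_to_world"]
    p,d=env.read_camera(n); K=env.camera_info(n)["camera_matrix"]
    np.savez(name+".npz",p=p,d=d,W=W,K=K); cv2.imwrite(f"pics/{name}.png",p[:,:,::-1]); return p,d,W,K
def cloud(d,W,K):
    v,u=np.mgrid[:d.shape[0],:d.shape[1]]
    P=np.stack([(u-K[0,2])/K[0,0]*d,-(v-K[1,2])/K[1,1]*d,-d],-1)
    P=P@W[:3,:3].T+W[:3,3]; P[d==0]=np.nan; return P
def ray(u,v,W,K,z):
    r=W[:3,:3]@np.array([(u-K[0,2])/K[0,0],-(v-K[1,2])/K[1,1],-1]); o=W[:3,3]; return o+r*(z-o[2])/r[2]
def px(P,W,K):
    c=(np.asarray(P)-W[:3,3])@W[:3,:3]; return np.stack([K[0,2]-K[0,0]*c[...,0]/c[...,2],K[1,2]+K[1,1]*c[...,1]/c[...,2]],-1)
def hsv(p): return cv2.cvtColor(p,cv2.COLOR_RGB2HSV)
def rect(XY):
    (c,s,a)=cv2.minAreaRect((np.asarray(XY)*1000).astype(np.float32)); return np.round(c,1),np.round(s,1),round(a,2)
E
python3 - <<'E'
from h import *
for n in("top","side"):
    f=np.load(n+"0.npz"); p,d=f["p"],f["d"]; i=env.camera_info(n); W,K=i["cam_to_world"],i["camera_matrix"]
    P=cloud(d,W,K); H=hsv(p); x,y,z=P[...,0],P[...,1],P[...,2]
    t=(x>.3)&(x<.9)&(np.abs(y)<.3)
    print(n,"table z",np.nanmedian(z[t&(H[...,1]<40)]))
    blue=(H[...,0]>100)&(H[...,0]<125)&(H[...,1]>120)&t
    print("foot",rect(P[blue&(z<.03)][:,:2]), "top",rect(P[blue&(z>.155)&(z<.17)][:,:2]), np.histogram(z[blue],np.arange(0,.24,.01))[0])
    box=lambda a,b,c,e:(x>a)&(x<b)&(y>c)&(y<e)
    st=box(.37,.62,-.3,-.12)&(H[...,1]>80)
    print("stand hist",np.histogram(z[st&(z>.005)],np.arange(0,.09,.004))[0]); 
    m=st&(z>.036)&(z<.05); print("stand",rect(P[m][:,:2])); m=st&(z>.062); print("wh",P[m].mean(0), rect(P[m][:,:2]))
    dk=(H[...,2]<40)&box(.3,.5,-.15,.12)&(z>.02)
    k,l,s,c=cv2.connectedComponentsWithStats(dk.astype(np.uint8))
    for j in range(1,k):
        if s[j][4]>40: q=P[l==j]; print("punch",c[j],rect(q[:,:2]),np.nanpercentile(q[:,2],[5,50,95]))
    cork=box(.4,.6,.1,.35)&(H[...,0]<20)&(H[...,1]>80)&(z<.012); print("cork",rect(P[cork][:,:2]),np.median(z[cork]))
E
```

```text
top table z -0.001212397758381334
foot (array([499.3,  66.9]), array([406.2, 222.2]), 21.13) top (array([646.6, 118.1]), array([121.8, 128.2]), 81.47) [166 743  10   8  11  38   7   7  38  12   9  21  15  25  59 230 916 135
   5   7   8  25   0]
stand hist [  0  71 140  51  38  45  46  38  48 194 415 256  32   8   8   9  38 103
  56   6   0   0]
stand (array([ 508.8, -252.5]), array([170.8,  69.6]), 10.43)
wh [ 0.46103456 -0.2601389   0.07048925] (array([ 461.5, -261.2]), array([38.9, 49.6]), 9.83)
punch [331.19161677 270.11976048] (array([443.2, -87.6]), array([36.5, 38.5]), 44.99) [0.03605785 0.04043452 0.04447108]
punch [297.36578171 284.4719764 ] (array([401.7,   6.5]), array([53.1, 53.9]), 44.75) [0.05155676 0.05662472 0.06151592]
punch [336.58600583 307.37900875] (array([342. , -98.2]), array([52.1, 55.4]), 44.68) [0.05149264 0.05672277 0.06088672]
cork (array([532.7, 336.4]), array([ 26.8, 105.4]), 89.39) 0.0023207460217780085
side table z -0.002657790116294856
foot (array([492.8,  -3.2]), array([419. , 243.7]), 41.1) top (array([643.9, 115.2]), array([121.8, 124.8]), 81.95) [ 490 1199  290  303  280  233  131  214  234  247  232  237  137  207
  222  312  560   54   44   49   40   15    0]
stand hist [   0  111  139  158  160  256  275  304  352  444 1867   72   74   83
  115  106  145  465    0    0    0    0]
stand (array([ 508.6, -254.4]), array([173.4,  70. ]), 10.22)
wh [ 0.45978246 -0.26487837  0.06821494] (array([ 461.3, -263.1]), array([40. , 48.3]), 10.91)
punch [232.43290043 291.54256854] (array([400.6,   2.8]), array([56.3, 53.3]), 78.93) [0.02164438 0.05414371 0.05638258]
punch [274.74084507 315.69577465] (array([442.2, -89.7]), array([41.8, 37.7]), 80.0) [0.02303528 0.03886505 0.04062125]
punch [225.74558671 338.37279335] (array([ 340.7, -102.6]), array([55.1, 56. ]), 28.1) [0.02218225 0.05451931 0.05656344]
cork (array([530.3, 335.8]), array([109. ,  27.2]), 0.59) 0.0009358237764033328
```

Call:
{"op": "arm_command", "data": {"rows": [-0.447,-0.353,-0.175,-0.16,-1,-0.447,-0.353,-0.175,-0.16,-1,-0.447,-0.353,-0.175,-0.16,-1,-0.447,-0.353,-0.175,-0.16,-1,-0.447,-0.353,-0.175,-0.16,-1,-0.447,-0.353,-0.175,-0.16,-1,-0.447,-0.353,-0.175,-0.16,-1,-0.447,-0.353,-0.175,-0.16,-1,-0.447,-0.353,-0.175,-0.16,-1,-0.447,-0.353,-0.175,-0.16,-1,-0.447,-0.353,-0.175,-0.16,-1,-0.447,-0.353,-0.175,-0.16,-1,-0.447,-0.353,-0.175,-0.16,-1,-0.447,-0.353,-0.175,-0.16,-1]}}

```text
clock: 1.85
tool_pos: [0.5001, 0.1023, 0.3804]
orientation: [0.072, 0.997, 0.0, 0.0]
contact_force: [1.3, -0.2, -0.2]
grip_width: 1.003
gripper_force: 0.0
```

```bash
python3 - <<'E'
from h import *
s=env.read_state();print(s["clock"],s["tool_pos"],s["orientation"],s["dq"].round(3))
p,d,W,K=shot("wrist","w1"); P=cloud(d,W,K); x,y,z=P[...,0],P[...,1],P[...,2]; H=hsv(p)
print("table",np.nanmedian(z[(H[...,1]<40)&(np.abs(z)<.02)]))
blue=(H[...,0]>100)&(H[...,0]<125)&(H[...,1]>120)
m=blue&(z>.155)&(z<.17);print(rect(P[m][:,:2]))
cork=(H[...,0]<20)&(H[...,1]>80)&(z<.012)&(y>.2)&(y<.45)&(x>.4)&(x<.62); print("cork",cork.sum(),rect(P[cork][:,:2]) if cork.any() else 0)
f=np.load("top0.npz");i=env.camera_info("top");Q=cloud(f["d"],i["cam_to_world"],i["camera_matrix"]);h=hsv(f["p"])
cork=(h[...,0]<20)&(h[...,1]>80)&(Q[...,2]<.012)&(Q[...,1]>.22)&(Q[...,1]<.46)&(Q[...,0]>.43)&(Q[...,0]<.62)
k,l,st,c=cv2.connectedComponentsWithStats(cork.astype(np.uint8)); j=1+st[1:,4].argmax(); print("corktop",rect(Q[l==j][:,:2]))
E
```

```text
1.85 [0.50005486 0.10228869 0.38041793] [7.16617497e-02 9.97428989e-01 6.27465229e-05 4.30191814e-05] [-0.005  0.002  0.005  0.    -0.002 -0.   ]
table 0.0010333592342064435
(array([644.8, 119.4]), array([122.2, 126.4]), 81.64)
cork 4021 (array([535.2, 379.6]), array([110.4, 109.3]), 84.98)
corktop (array([536.5, 378.6]), array([108.9, 107.1]), 84.34)
```

View pics/w1.png

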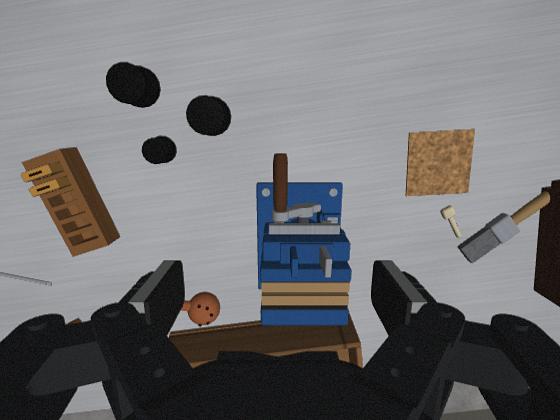

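The wrist view shows the release plates (rest (293,262), lever (325,262)), the linings side by side at (305,287) and (305,299), the handle at (280,175), the cork pad at (440,162) and the small punch at (159,150).

```bash
python3 - <<'E'
from h import *
yaw=np.radians(-8.4); c,s=np.cos(yaw),np.sin(yaw)
for n in("w1","top0","side0"):
    f=np.load(n+".npz"); p,d=f["p"],f["d"]
    if n=="w1": W,K=f["W"],f["K"]
    else: i=env.camera_info(n[:-1]); W,K=i["cam_to_world"],i["camera_matrix"]
    P=cloud(d,W,K); H=hsv(p); z=P[...,2]
    blue=(H[...,0]>100)&(H[...,0]<125)&(H[...,1]>120); tan=(H[...,0]<28)&(H[...,0]>8)&(H[...,1]>60)&(H[...,2]>90)
    a=P[...,0]*c+P[...,1]*s; b=-P[...,0]*s+P[...,1]*c
    near=(np.hypot(P[...,0]-.62,P[...,1]-.12)<.2)
    t=near&(z>.155)&(z<.172)
    pr=lambda k,m:print(n,k,m.sum(),"a",np.percentile(a[m],[1,5,50,95,99]).round(4),"b",np.percentile(b[m],[1,5,50,95,99]).round(4),"z",np.percentile(z[m],[2,50,98]).round(4))
    bb=t&blue
    pr("bluetop",bb); 
    hist,e=np.histogram(a[bb],np.arange(.55,.75,.003)); print([(round(e[i],3),int(h)) for i,h in enumerate(hist) if h])
    pr("tan",t&tan)
    pr("plates",near&(z>.203)&(z<.222))
    q=near&(z>.208)&(z<.22)
    if q.any(): hist,e=np.histogram(b[q],np.arange(.15,.26,.004)); print([(round(e[i],3),int(h)) for i,h in enumerate(hist) if h])
    wood=(H[...,2]<100)&((H[...,0]<20)|(H[...,0]>170))&(H[...,1]>80)&(np.hypot(P[...,0]-.5,P[...,1]-.11)<.12)&(z>.03)
    if wood.any(): pr("handle",wood)
E
```

```text
w1 bluetop 3646 a [0.5582 0.5586 0.6079 0.6794 0.6827] b [0.1529 0.1573 0.2108 0.2666 0.2715] z [0.1564 0.1648 0.1713]
[(np.float64(0.556), 271), (np.float64(0.559), 177), (np.float64(0.562), 83), (np.float64(0.565), 74), (np.float64(0.568), 75), (np.float64(0.571), 72), (np.float64(0.574), 71), (np.float64(0.577), 83), (np.float64(0.58), 75), (np.float64(0.583), 61), (np.float64(0.595), 241), (np.float64(0.598), 183), (np.float64(0.601), 156), (np.float64(0.604), 150), (np.float64(0.607), 164), (np.float64(0.61), 188), (np.float64(0.613), 159), (np.float64(0.616), 15), (np.float64(0.655), 18), (np.float64(0.658), 123), (np.float64(0.661), 176), (np.float64(0.664), 168), (np.float64(0.667), 165), (np.float64(0.67), 169), (np.float64(0.673), 163), (np.float64(0.676), 161), (np.float64(0.679), 132), (np.float64(0.682), 73)]
w1 tan 1634 a [0.6178 0.6188 0.6371 0.6497 0.6508] b [0.1541 0.1594 0.2131 0.2667 0.2713] z [0.1557 0.165  0.1665]
w1 plates 321 a [0.5602 0.5604 0.5697 0.5816 0.5828] b [0.1906 0.1908 0.2296 0.2363 0.2373] z [0.2035 0.2143 0.2161]
[(np.float64(0.19), 60), (np.float
[... 2168 characters left out ...]
 (np.float64(0.664), 30), (np.float64(0.667), 31), (np.float64(0.67), 34), (np.float64(0.673), 30), (np.float64(0.676), 30), (np.float64(0.679), 31), (np.float64(0.682), 2)]
side0 tan 389 a [0.6175 0.6184 0.6374 0.6508 0.6524] b [0.1504 0.1524 0.2023 0.2628 0.2691] z [0.1554 0.1608 0.1625]
side0 plates 100 a [0.5605 0.5611 0.5717 0.5822 0.5841] b [0.1876 0.1882 0.1955 0.2321 0.2342] z [0.2033 0.2082 0.212 ]
[(np.float64(0.186), 11), (np.float64(0.19), 13), (np.float64(0.194), 3), (np.float64(0.222), 1), (np.float64(0.226), 16), (np.float64(0.23), 6), (np.float64(0.234), 3)]
side0 handle 271 a [0.4479 0.4503 0.484  0.5188 0.5219] b [0.1646 0.1659 0.1694 0.1775 0.1798] z [0.1239 0.1319 0.1369]
```

Call:
{"op": "arm_command", "data": {"rows": [-0.092,0.032,0.11,0,-1,-0.092,0.032,0.12,0,-1,-0.092,0.032,0.12,0,-1,-0.092,0.032,0.15,0,-1,-0.092,0.032,0.18,0,-1,-0.092,0.032,0.202,0,-1,-0.092,0.032,0.202,0,-1,-0.092,0.032,0.202,0,1,-0.092,0.032,0.202,0,1,-0.092,0.032,0.202,0,1,-0.092,0.032,0.202,0,1,-0.092,0.032,0.202,0,1,-0.092,0.032,0.202,0,1,-0.092,0.032,0.202,0,1,-0.092,0.032,0.202,0,1]}}

```text
clock: 3.78
tool_pos: [0.5977, 0.1192, 0.1822]
orientation: [0.073, 0.997, -0.0, 0.003]
contact_force: [-2.3, -3.2, 13.1]
grip_width: 0.327
gripper_force: 60.0
```

Call:
{"op": "arm_command", "data": {"rows": [0.005,0,-0.003,0,1,0.015,0,-0.003,0,1,0.025,0,-0.003,0,1,0.035,0,-0.003,0,1,0.045,0,-0.003,0,1,0.055,0,-0.003,0,1,0.065,0,-0.003,0,1,0.075,0,-0.003,0,1,0.082,0,-0.003,0,1,0.082,0,-0.003,0,1,0.082,0,-0.003,0,1]}}

```text
clock: 5.15
tool_pos: [0.5146, 0.1313, 0.1823]
orientation: [0.072, 0.997, -0.001, 0.0]
contact_force: [-2.7, -5.0, 2.1]
grip_width: 0.331
gripper_force: 61.4
```

Call:
{"op": "arm_command", "data": {"rows": [0,0,0,0,-1,0,0,0,0,-1,0,0,0,0,-1,0,0,0,0,-1,0,0,-0.06,0,-1,0,0,-0.12,0,-1,0,0,-0.18,0,-1,0,0,-0.2,0,-1,0,0,-0.2,0,-1]}}

```text
clock: 6.28
tool_pos: [0.5158, 0.1316, 0.383]
orientation: [0.072, 0.997, 0.0, 0.002]
contact_force: [-0.0, -0.0, -0.9]
grip_width: 0.997
gripper_force: 0.0
```

```bash
cat >> h.py <<'E'
yaw=np.radians(-8.4); c,s=np.cos(yaw),np.sin(yaw)
def ab(P): return P[...,0]*c+P[...,1]*s, -P[...,0]*s+P[...,1]*c
def xy(a,b): return np.array([a*c-b*s,a*s+b*c])
def shift(x,y,z,psi):
    "tool shift + roll to world x,y,z with tool y at angle psi (deg)"
    M=T(); v=M[:3,:3].T@(np.array([x,y,z])-M[:3,3]); t=np.degrees(np.arctan2(M[1,1],M[0,1])); return v.round(4),np.radians(t-psi).round(4)
E
python3 - <<'E'
from h import *
p,d,W,K=shot("wrist","w2"); P=cloud(d,W,K); H=hsv(p); z=P[...,2]; a,b=ab(P)
near=(np.hypot(P[...,0]-.6,P[...,1]-.12)<.25)&(b>.1)
q=near&(z>.208)&(z<.222); print("plates",q.sum(),np.percentile(a[q],[2,98]),np.percentile(b[q],[2,98]))
tan=(H[...,0]<28)&(H[...,0]>8)&(H[...,1]>60)&(H[...,2]>90)&near&(z>.155)&(z<.172)
hist,e=np.histogram(a[tan],np.arange(.5,.68,.004)); print([(round(float(e[i]),3),int(h)) for i,h in enumerate(hist) if h])
m=near&(z>.12)&(z<.135)&(H[...,1]<60)&(a>.55)&(a<.63); print("slide",m.sum(),np.median(z[m]) if m.any() else 0,np.percentile(b[m],[2,98]) if m.any() else 0)
E
```

```text
plates 328 [0.47557306 0.49803858] [0.19123494 0.23724755]
[(0.528, 2), (0.532, 277), (0.536, 278), (0.54, 277), (0.544, 91), (0.636, 190), (0.64, 210), (0.644, 227), (0.648, 174)]
slide 3189 0.12900512916852225 [0.16463601 0.26024997]
```

View pics/w2.png

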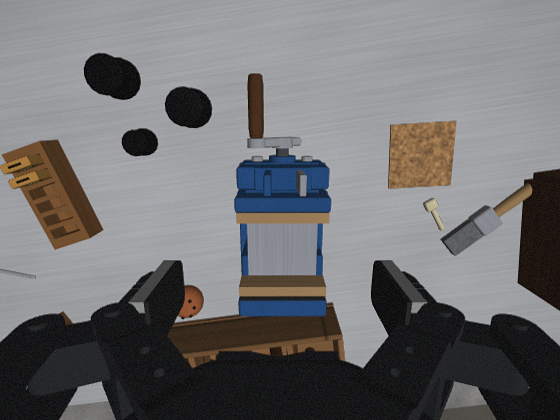

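Call:
{"op": "arm_command", "data": {"rows": [0.039,-0.392,0.133,-0.325,-1,0.039,-0.392,0.133,-0.325,-1,0.039,-0.392,0.133,-0.325,-1,0.039,-0.392,0.133,-0.325,-1,0.039,-0.392,0.133,-0.325,-1,0.039,-0.392,0.133,-0.325,-1,0.039,-0.392,0.133,-0.325,-1,0.039,-0.392,0.133,-0.325,-1,0.039,-0.392,0.133,-0.325,-1,0.039,-0.392,0.133,-0.325,-1]}}

```text
clock: 7.58
tool_pos: [0.4202, -0.2495, 0.2485]
orientation: [-0.091, 0.996, 0.0, 0.0]
contact_force: [0.8, -1.0, 0.6]
grip_width: 1.001
gripper_force: 0.0
```

```bash
python3 - <<'E'
from h import *
p,d,W,K=shot("wrist","w3"); P=cloud(d,W,K); H=hsv(p); x,y,z=np.moveaxis(P,-1,0)
n=(np.hypot(x-.51,y+.255)<.15)
m=n&(z>.036)&(z<.05)&(H[...,1]>60); print("stand",m.sum(),rect(P[m][:,:2]))
m=(n&(z>.062)&(z<.085)&(H[...,1]>40)).astype(np.uint8)
k,l,st,cc=cv2.connectedComponentsWithStats(m)
for j in range(1,k):
    if st[j,4]>60: print(cc[j],st[j,4],rect(P[l==j][:,:2]),np.nanmedian(z[l==j]),P[l==j].mean(0))
dk=(H[...,2]<45)&(z<.07)&(z>.02)&(np.hypot(x-.40,y+.08)<.15)
k,l,st,cc=cv2.connectedComponentsWithStats(dk.astype(np.uint8))
for j in range(1,k):
    if st[j,4]>60: print("dark",cc[j],rect(P[l==j][:,:2]),np.nanpercentile(z[l==j],[50,95]))
print(env.read_state()["qpos"])
for X,Y in((.4497,-.2642),(.4733,-.2599)): print(shift(X,Y,.15,100.3),shift(X,Y,.05,100.3))
E
```

```text
stand 4120 (array([ 509. , -252.8]), array([172.9,  68. ]), 10.03)
[260.5467128  209.46020761] 578 (array([ 449.3, -263.5]), array([14.8, 47.1]), 10.1) 0.07274213809612909 [ 0.44835813 -0.26348645  0.07215714]
[260.90598291 229.13846154] 585 (array([ 473. , -258.9]), array([15.1, 46.7]), 10.3) 0.07274642155453231 [ 0.47168909 -0.25912887  0.07183511]
dark [416.7146986  140.43022296] (array([342. , -99.9]), array([55. , 56.1]), 10.66) [0.05894074 0.06038483]
dark [483.89388935 205.93848059] (array([402.2,   5.3]), array([55.4, 56.7]), 9.19) [0.05880779 0.06040086]
dark [399.10767468 222.94501718] (array([443.8, -88.4]), array([40.2, 39.7]), 55.75) [0.04308743 0.0444011 ]
[-8.04340545e-01 -2.20309560e-01 -1.36782617e-01  1.65382522e+00
  2.06634201e-04 -9.86219746e-01]
(array([-0.0262, -0.0196,  0.0986]), np.float64(0.0021)) (array([-0.0262, -0.0196,  0.1986]), np.float64(0.0021))
(array([-0.0502, -0.0197,  0.0987]), np.float64(0.0021)) (array([-0.0501, -0.0196,  0.1987]), np.float64(0.0021))
```

View pics/w3.png

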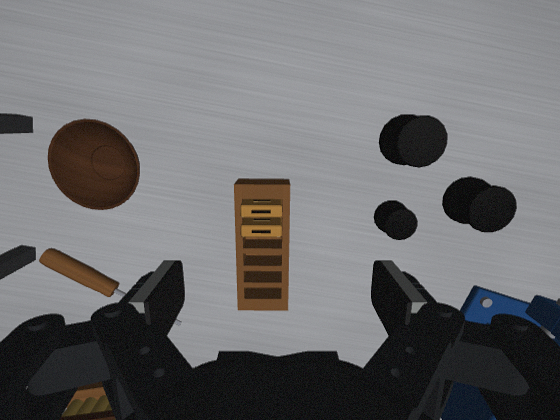

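Call:
{"op": "arm_command", "data": {"rows": [-0.05,-0.019,0.06,0,-1,-0.05,-0.019,0.12,0,-1,-0.05,-0.019,0.16,0,-1,-0.05,-0.019,0.185,0,-1,-0.05,-0.019,0.199,0,-1,-0.05,-0.019,0.199,0,-1,-0.05,-0.019,0.199,0,1,-0.05,-0.019,0.199,0,1,-0.05,-0.019,0.199,0,1,-0.05,-0.019,0.199,0,1,-0.05,-0.019,0.199,0,1]}}

```text
clock: 9.0
tool_pos: [0.4725, -0.2603, 0.0495]
orientation: [-0.09, 0.996, -0.0, 0.0]
contact_force: [-0.2, -0.6, -0.1]
grip_width: -0.002
gripper_force: 0.0
```

```bash
python3 - <<'E'
from h import *
shot("wrist","w4"); shot("side","s4")
a=cv2.imread("pics/w4.png"); b=cv2.imread("pics/s4.png")[220:420,250:560]; b=cv2.resize(b,(558,360))
a=cv2.resize(a,(420,315)); 
o=np.zeros((600,800,3),np.uint8); o[:315,:420]=a; o[240:600,242:800]=b; o[:240,420:]=cv2.resize(cv2.imread("pics/w4.png")[150:390,90:470],(380,240)); cv2.imwrite("pics/c4.png",o)
E
```

```text
(no output)
```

View pics/c4.png

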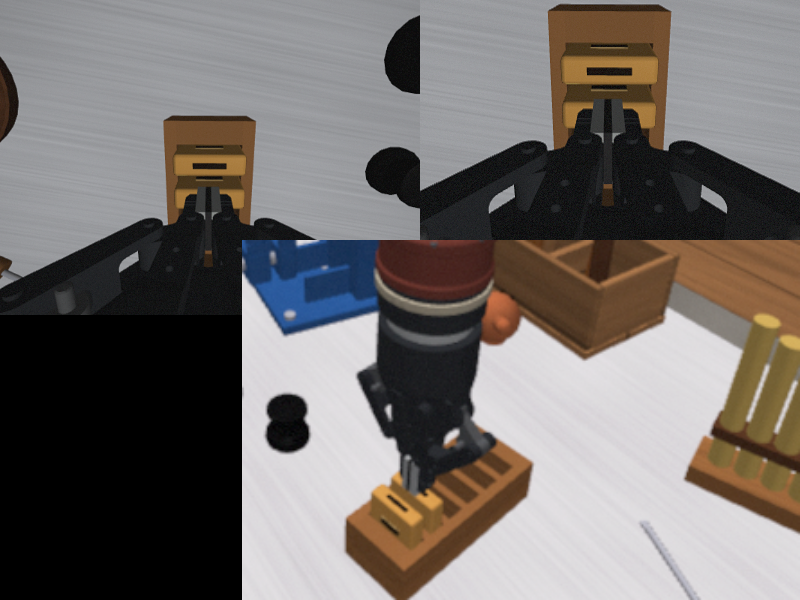

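```bash
python3 - <<'E'
from h import *
print(T().round(4))
for n in("w4","s4"):
    f=np.load(n+".npz"); P=cloud(f["d"],f["W"],f["K"]); H=hsv(f["p"]); x,y,z=np.moveaxis(P,-1,0)
    near=(np.hypot(x-.47,y+.26)<.06)
    m=near&(z<.13)&(z>.03)&(H[...,1]<70)&(H[...,2]<170)
    for lo in np.arange(.03,.13,.01):
        q=m&(z>=lo)&(z<lo+.01)
        if q.sum()>5: print(n,round(lo,2),q.sum(),np.percentile(x[q],[5,50,95]).round(3),np.percentile(y[q],[5,50,95]).round(3))
    w=(near&(z>.062)&(z<.08)&(H[...,1]>100)).astype(np.uint8); k,l,st,cc=cv2.connectedComponentsWithStats(w)
    for j in range(1,k):
        if st[j,4]>30: print("wh",cc[j],rect(P[l==j][:,:2]),np.percentile(z[l==j],[5,50,95]).round(4))
E
```

```text
[[-9.838e-01 -1.792e-01  0.000e+00  4.725e-01]
 [-1.792e-01  9.838e-01  1.000e-04 -2.603e-01]
 [-0.000e+00  1.000e-04 -1.000e+00  4.940e-02]
 [ 0.000e+00  0.000e+00  0.000e+00  1.000e+00]]
w4 0.03 6 [0.419 0.424 0.43 ] [-0.301 -0.268 -0.235]
w4 0.04 47 [0.432 0.466 0.5  ] [-0.3   -0.265 -0.222]
w4 0.05 47 [0.442 0.465 0.467] [-0.27  -0.261 -0.253]
w4 0.07 80 [0.448 0.45  0.453] [-0.273 -0.262 -0.254]
w4 0.08 282 [0.46  0.462 0.467] [-0.271 -0.263 -0.252]
w4 0.09 499 [0.46  0.462 0.467] [-0.273 -0.262 -0.25 ]
w4 0.1 515 [0.46  0.462 0.467] [-0.273 -0.262 -0.25 ]
w4 0.11 892 [0.459 0.464 0.48 ] [-0.271 -0.261 -0.253]
w4 0.12 2457 [0.455 0.462 0.479] [-0.291 -0.262 -0.233]
wh [278.89925876 216.77931267] (array([ 449.5, -263.4]), array([14.9, 47.9]), 10.13) [0.0656 0.0728 0.074 ]
wh [279.41992434 256.91424968] (array([ 472.8, -259.5]), array([15., 48.]), 10.61) [0.0634 0.0723 0.0738]
s4 0.07 13 [0.46  0.462 0.466] [-0.269 -0.265 -0.258]
s4 0.08 75 [0.46  0.462 0.475] [-0.274 -0.267 -0.252]
s4 0.09 94 [0.46  0.464 0.475] [-0.276 -0.269 -0.25 ]
s4 0.1 78 [0.46  0.463 0.471] [-0.275 -0.267 -0.251]
s4 0.11 85 [0.456 0.461 0.468] [-0.278 -0.261 -0.242]
s4 0.12 253 [0.454 0.463 0.482] [-0.291 -0.272 -0.233]
wh [348.95794393 362.76635514] (array([ 470.1, -261.7]), array([17.3, 48.9]), 18.37) [0.0625 0.0684 0.0705]
wh [336.33531157 368.65875371] (array([ 449.2, -264.6]), array([16.8, 48.7]), 10.35) [0.0633 0.0689 0.0706]
```

Call:
{"op": "arm_command", "data": {"rows": [0,0,-0.04,0,1,0,0,-0.08,0,1,0,0,-0.08,0,1,0,0,-0.08,0,1]}}

```text
clock: 9.6
tool_pos: [0.4723, -0.2601, 0.1288]
orientation: [-0.09, 0.996, 0.0, -0.0]
contact_force: [0.7, -0.2, -1.0]
grip_width: -0.001
gripper_force: 0.0
```

```bash
python3 - <<'E'
from h import *
t=T()[:3,3]; print(t)
for n in("wrist","side"):
    p,d,W,K=shot(n,n+"5"); P=cloud(d,W,K); H=hsv(p); x,y,z=np.moveaxis(P,-1,0)
    m=(np.hypot(x-t[0],y-t[1])<.03)&(z>.085)&(z<.2)
    h,e=np.histogram(z[m],np.arange(.085,.2,.003)); print(n,[(round(float(a),3),int(b)) for a,b in zip(e,h)])
    print("px of TCP",px(t,W,K), px(t+[0,0,.027],W,K))
p=cv2.imread("pics/side5.png"); cv2.imwrite("pics/c5.png",cv2.resize(p[250:400,270:440],None,fx=3,fy=3))
E
```

```text
[ 0.47233872 -0.26014286  0.12877154]
wrist [(0.085, 0), (0.088, 0), (0.091, 0), (0.094, 0), (0.097, 0), (0.1, 0), (0.103, 0), (0.106, 0), (0.109, 0), (0.112, 0), (0.115, 0), (0.118, 0), (0.121, 0), (0.124, 0), (0.127, 0), (0.13, 0), (0.133, 0), (0.136, 0), (0.139, 0), (0.142, 0), (0.145, 0), (0.148, 0), (0.151, 0), (0.154, 0), (0.157, 1), (0.16, 68), (0.163, 134), (0.166, 159), (0.169, 168), (0.172, 179), (0.175, 195), (0.178, 198), (0.181, 222), (0.184, 178), (0.187, 119), (0.19, 293), (0.193, 394), (0.196, 237)]
px of TCP [277.04187216 246.39224165] [277.06199146 266.662028  ]
side [(0.085, 0), (0.088, 0), (0.091, 0), (0.094, 0), (0.097, 0), (0.1, 0), (0.103, 0), (0.106, 0), (0.109, 0), (0.112, 0), (0.115, 0), (0.118, 0), (0.121, 0), (0.124, 0), (0.127, 0), (0.13, 0), (0.133, 0), (0.136, 0), (0.139, 0), (0.142, 0), (0.145, 0), (0.148, 0), (0.151, 2), (0.154, 15), (0.157, 22), (0.16, 24), (0.163, 36), (0.166, 37), (0.169, 33), (0.172, 36), (0.175, 36), (0.178, 37), (0.181, 32), (0.184, 24), (0.187, 27), (0.19, 18), (0.193, 26), (0.196, 53)]
px of TCP [348.93420482 329.35063227] [350.08463336 315.3021416 ]
```

View pics/c5.png

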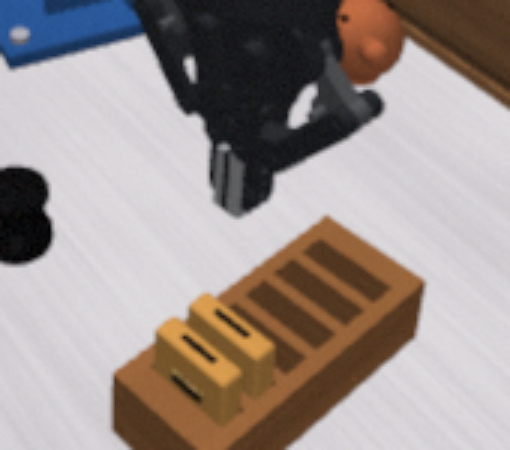

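The real fingertips sit about 29 mm above the reported TCP, as both views show: tips near z 0.157 with the TCP at 0.129. I'll take that offset into account and grasp again.

Call:
{"op": "arm_command", "data": {"rows": [0,0,0,0,-1,0,0,0,0,-1,0,0,0,0,-1,0,0,0,0,-1,0,0,0.03,0,-1,0,0,0.06,0,-1,0,0,0.09,0,-1,0,0,0.11,0,-1,0,0,0.111,0,-1,0,0,0.111,0,1,0,0,0.111,0,1,0,0,0.111,0,1,0,0,0.111,0,1,0,0,0.111,0,1]}}

```text
clock: 11.45
tool_pos: [0.4732, -0.2604, 0.0199]
orientation: [-0.09, 0.996, -0.0, 0.001]
contact_force: [-1.2, 3.1, 6.3]
grip_width: 0.548
gripper_force: 62.2
```

Call:
{"op": "arm_command", "data": {"rows": [0,0,-0.02,0,1,0,0,-0.05,0,1,0,0,-0.1,0,1,0,0,-0.16,0,1,0,0,-0.22,0,1,0,0,-0.28,0,1,-0.243,0.341,-0.28,0.327,1,-0.243,0.341,-0.28,0.327,1,-0.243,0.341,-0.28,0.327,1,-0.243,0.341,-0.28,0.327,1,-0.243,0.341,-0.28,0.327,1,-0.243,0.341,-0.28,0.327,1,-0.243,0.341,-0.28,0.327,1,-0.243,0.341,-0.28,0.327,1,-0.243,0.341,-0.28,0.327,1,-0.243,0.341,-0.28,0.327,1,-0.243,0.341,-0.28,0.327,1]}}

```text
clock: 13.58
tool_pos: [0.6503, 0.1177, 0.2991]
orientation: [0.074, 0.997, 0.0, 0.0]
contact_force: [0.2, 0.6, 0.3]
grip_width: 0.552
gripper_force: 61.9
```

```bash
python3 - <<'E'
from h import *
s_=env.read_state(); print(s_["tool_pos"],s_["grip_width"])
x,y=xy(.6265,.212); print(shift(x,y,.138,81.6))
p,d,W,K=shot("wrist","w6"); P=cloud(d,W,K); H=hsv(p); X,Y,z=np.moveaxis(P,-1,0)
tcp=s_["tool_pos"]; V=(P-tcp)@T()[:3,:3]
m=(np.hypot(X-tcp[0],Y-tcp[1])<.06)&(H[...,1]>90)&(H[...,0]>8)&(H[...,0]<30)&(z>.27)
print("whistle in tool",m.sum(),np.percentile(V[m],[2,50,98],axis=0).round(4))
E
```

```text
[0.65034547 0.11768367 0.29905292] 0.5519885560145829
(array([-0.0002,  0.0005,  0.1611]), np.float64(-0.0017))
whistle in tool 7602 [[-0.0069 -0.0227 -0.0758]
 [ 0.0063  0.0003 -0.0491]
 [ 0.0074  0.0228  0.0016]]
```

View pics/w6.png

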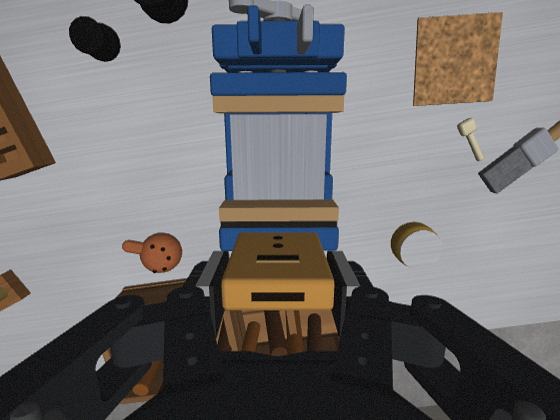

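Call:
{"op": "arm_command", "data": {"rows": [0.002,0,0.04,0,1,0.002,0,0.09,0,1,0.002,0,0.13,0,1,0.002,0,0.15,0,1,0.002,0,0.157,0,1,0.002,0,0.16,0,1,0.002,0,0.161,0,1,0.002,0,0.161,0,1]}}

```text
clock: 14.62
tool_pos: [0.649, 0.119, 0.1385]
orientation: [0.073, 0.997, 0.0, 0.001]
contact_force: [0.6, -0.0, -0.6]
grip_width: 0.55
gripper_force: 61.9
```

Call:
{"op": "arm_command", "data": {"rows": [0,0,0.001,0,1,0,0,0.001,0,1,0,0,0.001,0,0,0,0,0.001,0,-0.3,0,0,0.001,0,-1,0,0,0.001,0,-1,0,0,0.001,0,-1,0,0,-0.03,0,-1,0,0,-0.08,0,-1,0,0,-0.14,0,-1,0,0,-0.17,0,-1,0,0,-0.17,0,-1]}}

```text
clock: 16.12
tool_pos: [0.6495, 0.119, 0.3105]
orientation: [0.073, 0.997, 0.0, 0.002]
contact_force: [0.1, -0.1, -0.6]
grip_width: 1.003
gripper_force: 0.0
```

```bash
python3 - <<'E'
from h import *
p,d,W,K=shot("wrist","w7"); P=cloud(d,W,K); H=hsv(p); z=P[...,2]; a,b=ab(P)
m=(H[...,1]>90)&(H[...,0]>8)&(H[...,0]<30)&(z>.18)&(z<.2)&(np.abs(b-.212)<.06)
print("whistle",m.sum(),rect(np.stack([a[m],b[m]],1)),np.percentile(z[m],[50,98]))
print(T()[:3,3],shift(.4495,-.2636,.30,100.3))
E
```

```text
whistle 834 (array([625.3, 213. ]), array([15.5, 46.6]), 0.13) [0.19072496 0.19241684]
[0.64903512 0.11903719 0.30814354] (array([ 0.1414, -0.4077,  0.0077]), np.float64(-0.3266))
```

Call:
{"op": "arm_command", "data": {"rows": [0.141,-0.408,0.008,-0.327,-1,0.141,-0.408,0.008,-0.327,-1,0.141,-0.408,0.008,-0.327,-1,0.141,-0.408,0.008,-0.327,-1,0.141,-0.408,0.008,-0.327,-1,0.141,-0.408,0.008,-0.327,-1,0.141,-0.408,0.008,-0.327,-1,0.141,-0.408,0.008,-0.327,-1,0.141,-0.408,0.008,-0.327,-1,0.141,-0.408,0.06,-0.327,-1,0.141,-0.408,0.12,-0.327,-1,0.141,-0.408,0.18,-0.327,-1,0.141,-0.408,0.23,-0.327,-1,0.141,-0.408,0.23,-0.327,-1]}}

```text
clock: 17.92
tool_pos: [0.4475, -0.2601, 0.0733]
orientation: [-0.091, 0.996, 0.003, -0.002]
contact_force: [-0.4, 0.3, 1.2]
grip_width: 0.998
gripper_force: 0.0
```

```bash
python3 - <<'E'
from h import *
print(T()[:3,3],shift(.4495,-.2636,.018,100.3))
E
```

```text
[ 0.44752566 -0.26008592  0.07334978] (array([-0.0015, -0.0042,  0.0553]), np.float64(0.0027))
```

Call:
{"op": "arm_command", "data": {"rows": [-0.001,-0.003,0.01,0,-1,-0.001,-0.003,0.03,0,-1,-0.001,-0.003,0.045,0,-1,-0.001,-0.003,0.053,0,-1,-0.001,-0.003,0.053,0,1,-0.001,-0.003,0.053,0,1,-0.001,-0.003,0.053,0,1,-0.001,-0.003,0.053,0,1,-0.001,-0.003,0.053,0,1]}}

```text
clock: 19.05
tool_pos: [0.451, -0.2643, 0.0255]
orientation: [-0.091, 0.996, 0.002, 0.0]
contact_force: [-3.1, 14.1, 11.3]
grip_width: 0.545
gripper_force: 62.6
```

Call:
{"op": "arm_command", "data": {"rows": [0,0,-0.02,0,1,0,0,-0.05,0,1,0,0,-0.1,0,1,0,0,-0.16,0,1,0,0,-0.22,0,1,0,0,-0.27,0,1,0,0,-0.27,0,1]}}

```text
clock: 19.92
tool_pos: [0.452, -0.2679, 0.2996]
orientation: [-0.09, 0.996, -0.003, 0.003]
contact_force: [-0.2, -0.2, -0.8]
grip_width: 0.544
gripper_force: 62.9
```

```bash
python3 - <<'E'
from h import *
s_=env.read_state(); print(s_["tool_pos"],s_["orientation"],s_["grip_width"],s_["contact_force"])
x,y=xy(.608,.212); print(shift(x,y,.30,81.6))
p,d,W,K=shot("wrist","w8"); P=cloud(d,W,K); H=hsv(p); X,Y,z=np.moveaxis(P,-1,0)
V=(P-s_["tool_pos"])@T()[:3,:3]
m=(np.hypot(V[...,0],V[...,1])<.06)&(H[...,1]>90)&(H[...,0]>8)&(H[...,0]<30)&(V[...,2]<.015)
print("whistle in tool",m.sum(),np.percentile(V[m],[2,50,98],axis=0).round(4))
t=m&(V[...,2]<np.percentile(V[m][:,2],2)+.004); print(rect(V[t][:,:2]))
E
```

```text
[ 0.45203524 -0.26793879  0.2995819 ] [-0.08998811  0.99593523 -0.00294576  0.00254615] 0.5435540027933713 [-0.18320069 -0.16963147 -0.80858906]
(array([-0.2472,  0.3502, -0.0015]), np.float64(0.3268))
whistle in tool 7012 [[-5.600e-03 -2.270e-02 -1.117e-01]
 [ 7.900e-03  1.000e-04 -4.470e-02]
 [ 1.240e-02  2.320e-02  7.500e-03]]
(array([14.6, -0.2]), array([ 14.2, 115.7]), 2.5)
```

Call:
{"op": "arm_command", "data": {"rows": [-0.247,0.35,0,0.327,1,-0.247,0.35,0,0.327,1,-0.247,0.35,0,0.327,1,-0.247,0.35,0,0.327,1,-0.247,0.35,0,0.327,1,-0.247,0.35,0,0.327,1,-0.247,0.35,0,0.327,1,-0.247,0.35,0,0.327,1,-0.247,0.35,0,0.327,1,-0.247,0.35,0,0.327,1,-0.247,0.35,0,0.327,1,-0.247,0.35,0,0.327,1]}}

```text
clock: 21.48
tool_pos: [0.631, 0.1212, 0.2948]
orientation: [0.074, 0.997, 0.0, 0.0]
contact_force: [-0.7, 0.3, -0.8]
grip_width: 0.547
gripper_force: 62.9
```

```bash
python3 - <<'E'
from h import *
s_=env.read_state(); print(s_["tool_pos"],s_["orientation"],s_["grip_width"],s_["contact_force"])
x,y=xy(.608,.212); print(shift(x,y,.30,81.6))
p,d,W,K=shot("wrist","w9")
for n in("w6","w9"):
    f=np.load(n+".npz"); P=cloud(f["d"],f["W"],f["K"]); H=hsv(f["p"]); M=f["W"]@np.linalg.inv(env.camera_info("wrist")["T_tool_cam"])
    V=(P-M[:3,3])@M[:3,:3]
    m=(np.abs(V[...,0])<.03)&(np.abs(V[...,1])<.03)&(H[...,1]>90)&(H[...,0]>8)&(H[...,0]<30)&(V[...,2]<.03)&(V[...,2]>-.08)
    h,e=np.histogram(V[m][:,2],np.arange(-.08,.03,.002)); print(n,[(round(float(q),3),int(k)) for q,k in zip(e,h) if k])
    fr=m&(V[...,2]>-.03)&(V[...,2]<0); print(np.percentile(V[fr],[5,50,95],axis=0).round(4))
    t=m&(V[...,2]<-.03)&(V[...,0]<.003); print("top",np.percentile(V[t],[2,50,98],axis=0).round(4))
    print("front tilt",np.polyfit(V[fr][:,2],V[fr][:,0],1), "lower edge", np.percentile(V[m][:,2],99.8))
E
```

```text
[0.63102617 0.12117012 0.29478345] [7.38425419e-02 9.97269870e-01 4.41067574e-05 2.87966528e-04] 0.5465352625545482 [-0.71624434  0.2942265  -0.75993156]
(array([-0.0014, -0.0001, -0.0052]), np.float64(-0.0012))
w6 [(-0.066, 5), (-0.064, 1), (-0.062, 1), (-0.06, 4), (-0.058, 3), (-0.056, 140), (-0.054, 2848), (-0.052, 511), (-0.05, 241), (-0.048, 240), (-0.046, 209), (-0.044, 211), (-0.042, 226), (-0.04, 176), (-0.038, 195), (-0.036, 196), (-0.034, 123), (-0.032, 110), (-0.03, 125), (-0.028, 134), (-0.026, 149), (-0.024, 133), (-0.022, 137), (-0.02, 133), (-0.018, 111), (-0.016, 117), (-0.014, 112), (-0.012, 112), (-0.01, 110), (-0.008, 111), (-0.006, 99), (-0.004, 84), (-0.002, 97), (0.0, 94), (0.002, 85), (0.004, 54)]
[[ 0.0062 -0.0206 -0.0285]
 [ 0.0067 -0.0001 -0.0167]
 [ 0.0071  0.0208 -0.0019]]
top [[-0.0076 -0.0228 -0.0543]
 [-0.0022 -0.0001 -0.0531]
 [ 0.0028  0.0227 -0.0517]]
front tilt [-8.17551913e-05  6.68248197e-03] lower edge 0.0048578447023657325
w9 [(-0.072, 2), (-0.068, 2), (-0.066, 5), (-0.064, 6), (-0.062, 2), (-0.06, 4), (-0.058, 3), (-0.056, 4), (-0.054, 3), (-0.052, 2), (-0.05, 433), (-0.048, 2555), (-0.046, 341), (-0.044, 202), (-0.042, 203), (-0.04, 177), (-0.038, 195), (-0.036, 183), (-0.034, 177), (-0.032, 167), (-0.03, 164), (-0.028, 98), (-0.026, 88), (-0.024, 113), (-0.022, 116), (-0.02, 132), (-0.018, 127), (-0.016, 120), (-0.014, 110), (-0.012, 106), (-0.01, 105), (-0.008, 105), (-0.006, 100), (-0.004, 93), (-0.002, 103), (0.0, 82), (0.002, 89), (0.004, 83), (0.006, 80), (0.008, 80), (0.01, 70), (0.012, 1)]
[[ 0.0077 -0.0208 -0.0291]
 [ 0.0082 -0.0001 -0.016 ]
 [ 0.0086  0.0209 -0.0017]]
top [[-0.0065 -0.0229 -0.0489]
 [-0.0019 -0.0001 -0.0474]
 [ 0.0028  0.023  -0.0462]]
front tilt [0.00078181 0.00820218] lower edge 0.01149325111551845
```

Call:
{"op": "arm_command", "data": {"rows": [-0.002,0,0.04,0,1,-0.002,0,0.09,0,1,-0.002,0,0.125,0,1,-0.002,0,0.143,0,1,-0.002,0,0.149,0,1,-0.002,0,0.151,0,1,-0.002,0,0.151,0,1,-0.002,0,0.151,0,1]}}

```text
clock: 22.52
tool_pos: [0.6337, 0.1216, 0.1445]
orientation: [0.073, 0.997, 0.0, 0.001]
contact_force: [-1.1, -0.4, -0.6]
grip_width: 0.549
gripper_force: 62.9
```

Call:
{"op": "arm_command", "data": {"rows": [0,0,0.001,0,1,0,0,0.001,0,1,0,0,0.001,0,0,0,0,0.001,0,-0.3,0,0,0.001,0,-1,0,0,0.001,0,-1,0,0,0.001,0,-1,0,0,-0.03,0,-1,0,0,-0.08,0,-1,0,0,-0.14,0,-1,0.02,0,-0.16,0,-1,0.02,0,-0.16,0,-1]}}

```text
clock: 24.02
tool_pos: [0.6137, 0.1248, 0.3058]
orientation: [0.073, 0.997, 0.0, 0.002]
contact_force: [-0.7, -0.3, -0.4]
grip_width: 1.001
gripper_force: 0.0
```

```bash
python3 - <<'E'
from h import *
p,d,W,K=shot("wrist","w10"); P=cloud(d,W,K); H=hsv(p); z=P[...,2]; a,b=ab(P)
m=((H[...,1]>90)&(H[...,0]>8)&(H[...,0]<30)&(z>.18)&(z<.2)&(np.abs(b-.212)<.06)).astype(np.uint8)
k,l,st,cc=cv2.connectedComponentsWithStats(m)
for j in range(1,k):
    if st[j,4]>60: q=l==j; print("whistle",cc[j],st[j,4],rect(np.stack([a[q],b[q]],1)),np.percentile(z[q],[50]))
q=(np.abs(b-.212)<.04)&(z>.208)&(z<.222)&(a<.53); print("plates",q.sum(),np.percentile(a[q],[2,98]) if q.any() else 0)
x,y=xy(.487,.2065); print(T()[:3,3],shift(x,y,.149,81.6))
E
```

```text
whistle [277.03956605 226.09572431] 1567 (array([616.3, 212.9]), array([47.6, 32.3]), 89.95) [0.19073015]
plates 713 [0.47619383 0.49902727]
[0.61363477 0.12457826 0.30352921] (array([ 0.102 , -0.0064,  0.1544]), np.float64(0.0))
```

View pics/w10.png

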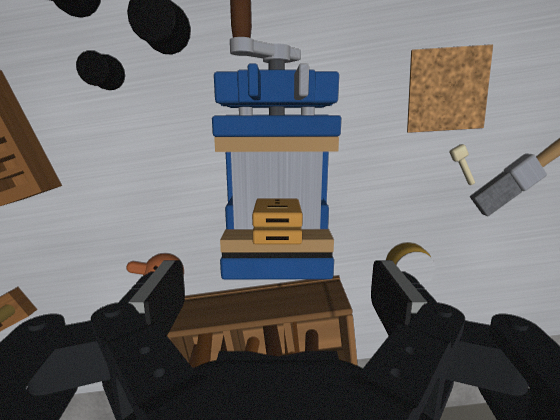

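Call:
{"op": "arm_command", "data": {"rows": [0.101,-0.006,0.02,0,-1,0.101,-0.006,0.04,0,-1,0.101,-0.006,0.04,0,-1,0.101,-0.006,0.08,0,-1,0.101,-0.006,0.12,0,-1,0.101,-0.006,0.145,0,-1,0.101,-0.006,0.153,0,-1,0.101,-0.006,0.153,0,-1,0.101,-0.006,0.153,0,1,0.101,-0.006,0.153,0,1,0.101,-0.006,0.153,0,1,0.101,-0.006,0.153,0,1,0.101,-0.006,0.153,0,1,0.101,-0.006,0.153,0,1,0.101,-0.006,0.153,0,1]}}

```text
clock: 25.95
tool_pos: [0.5142, 0.1331, 0.1537]
orientation: [0.073, 0.997, 0.0, 0.003]
contact_force: [-3.1, -6.3, 15.8]
grip_width: 0.385
gripper_force: 63.3
```

Call:
{"op": "arm_command", "data": {"rows": [-0.004,0,0,0,1,-0.012,0,0,0,1,-0.02,0,0,0,1,-0.028,0,0,0,1,-0.036,0,0,0,1,-0.044,0,0,0,1,-0.05,0,0,0,1,-0.054,0,0,0,1,-0.057,0,0,0,1,-0.057,0,0,0,1,-0.057,0,0,0,1]}}

```text
clock: 27.32
tool_pos: [0.571, 0.1249, 0.1538]
orientation: [0.073, 0.997, 0.001, 0.003]
contact_force: [-0.6, -5.1, 12.7]
grip_width: 0.385
gripper_force: 62.3
```

```bash
cat > v.py <<'E'
from h import *
import sys
for n in sys.argv[2:]:
    p,d,W,K=shot(n,n+sys.argv[1]); P=cloud(d,W,K); H=hsv(p); z=P[...,2]; a,b=ab(P)
    tan=(H[...,1]>60)&(H[...,0]>8)&(H[...,0]<30)&(H[...,2]>70)
    m=tan&(z>.155)&(z<.173)&((np.abs(b-.212)>.028)&(np.abs(b-.212)<.058))
    h,e=np.histogram(a[m],np.arange(.53,.68,.002)); print(n,"linings",[(round(float(q),3),int(k)) for q,k in zip(e,h) if k])
    m=tan&(z>.178)&(z<.2)&(np.abs(b-.212)<.04)&(a>.55)
    if m.sum()>30: print("row",m.sum(),rect(np.stack([a[m],b[m]],1)),np.percentile(a[m],[2,98]).round(4),np.median(z[m]))
    q=(np.abs(b-.212)<.035)&(z>.208)&(z<.22); 
    if q.any(): print("plates",np.percentile(a[q],[2,98]).round(4),np.percentile(b[q],[2,98]).round(4))
E
python3 v.py A wrist top side
```

```text
wrist linings [(0.592, 3), (0.594, 8), (0.596, 15), (0.598, 27), (0.6, 30), (0.602, 26), (0.604, 6)]
plates [0.5334 0.556 ] [0.1847 0.2293]
top linings [(0.59, 2), (0.592, 1), (0.594, 3), (0.596, 2), (0.598, 3), (0.6, 3), (0.602, 2), (0.636, 3), (0.638, 3), (0.64, 3), (0.642, 4), (0.644, 3), (0.646, 2), (0.648, 4), (0.652, 3), (0.654, 1)]
side linings [(0.588, 3), (0.59, 14), (0.592, 6), (0.594, 14), (0.596, 10), (0.598, 7), (0.6, 11), (0.602, 10), (0.604, 3), (0.636, 13), (0.638, 7), (0.64, 6), (0.642, 4), (0.644, 7), (0.646, 5), (0.648, 8), (0.65, 4), (0.652, 3)]
row 182 (array([618.1, 209. ]), array([48.9, 31. ]), 89.95) [0.6033 0.6317] 0.18641902034703006
plates [0.5333 0.5563] [0.1771 0.2291]
```

Call:
{"op": "arm_command", "data": {"rows": [-0.001,0,0,0,1,-0.002,0,0,0,1,-0.002,0,0,0,1]}}

```text
clock: 27.85
tool_pos: [0.5725, 0.1247, 0.1538]
orientation: [0.073, 0.997, 0.001, 0.002]
contact_force: [-1.8, -3.7, 14.4]
grip_width: 0.384
gripper_force: 62.5
```

Now let go, rise, and look.

Call:
{"op": "arm_command", "data": {"rows": [0,0,0,0,-1,0,0,0,0,-1,0,0,0,0,-1,0,0,0,0,-1,0,0,-0.06,0,-1,0,0,-0.12,0,-1,0.08,0,-0.17,0,-1,0.12,0,-0.17,0,-1,0.12,0,-0.17,0,-1,0.12,0,-0.17,0,-1]}}

```text
clock: 29.1
tool_pos: [0.4523, 0.1422, 0.3208]
orientation: [0.073, 0.997, 0.0, 0.001]
contact_force: [0.9, -0.2, -0.4]
grip_width: 1.0
gripper_force: 0.0
```

```bash
python3 v.py B wrist; python3 - <<'E'
from h import *
f=np.load("wristB.npz"); p=f["p"];P=cloud(f["d"],f["W"],f["K"]);H=hsv(p);z=P[...,2];a,b=ab(P)
m=(H[...,2]<110)&((H[...,0]<20)|(H[...,0]>170))&(H[...,1]>80)&(np.abs(b-.19)<.07)&(a<.55)&(z>.03)&(z<.2)
print("handle",m.sum(),np.percentile(a[m],[1,50,99]).round(4),np.percentile(b[m],[2,50,98]).round(4),np.percentile(z[m],[5,50,98]).round(4))
print(env.read_state()["tool_pos"])
E
```

```text
wrist linings [(0.59, 26), (0.592, 69), (0.594, 81), (0.596, 63), (0.598, 67), (0.6, 79), (0.602, 64), (0.604, 69), (0.606, 17)]
row 366 (array([607.7, 213.7]), array([ 5.8, 46.6]), 1.85) [0.6053 0.6092] 0.18587062346948807
plates [0.5353 0.5581] [0.1905 0.2368]
handle 990 [0.4226 0.4587 0.4986] [0.1694 0.1785 0.1869] [0.134  0.1385 0.141 ]
[0.45264795 0.14209218 0.32002659]
```

View pics/wristB.png

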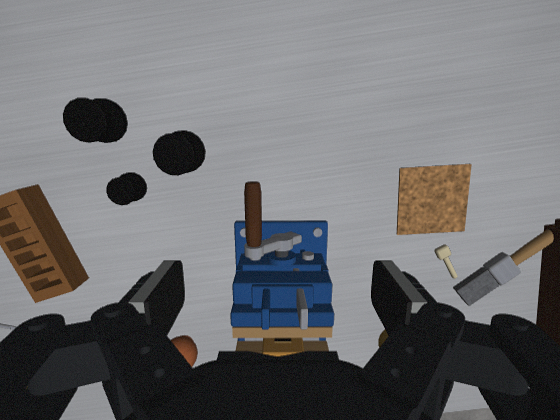

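Call:
{"op": "arm_command", "data": {"rows": [-0.02,-0.029,0.05,0,-1,-0.02,-0.029,0.1,0,-1,-0.02,-0.029,0.15,0,-1,-0.02,-0.029,0.19,0,-1,-0.02,-0.029,0.22,0,-1,-0.02,-0.029,0.241,0,-1,-0.02,-0.029,0.241,0,-1,-0.02,-0.029,0.241,0,1,-0.02,-0.029,0.241,0,1,-0.02,-0.029,0.241,0,1,-0.02,-0.029,0.241,0,1,-0.02,-0.029,0.241,0,1,-0.02,-0.029,0.241,0,1]}}

```text
clock: 30.78
tool_pos: [0.4679, 0.1105, 0.0799]
orientation: [0.073, 0.997, -0.0, 0.0]
contact_force: [-0.6, -1.1, 5.2]
grip_width: 0.22
gripper_force: 58.4
```

```bash
python3 - <<'E'
from h import *
t=env.read_state()["tool_pos"]; print(t,ab(t))
for k in range(1,21):
    th=.864+k*.314; r=.0447; print(k, round(-r*(np.sin(th)-np.sin(.864)),4), round(-r*(np.cos(th)-np.cos(.864)),4))
E
```

```text
[0.46794701 0.11049775 0.07985691] (np.float64(0.4467851866967609), np.float64(0.17767148242092468))
1 -0.0073 0.0119
2 -0.0106 0.0255
3 -0.0095 0.0394
4 -0.0041 0.0524
5 0.0049 0.063
6 0.0168 0.0703
7 0.0304 0.0736
8 0.0444 0.0725
9 0.0573 0.0672
10 0.0679 0.0581
11 0.0753 0.0462
12 0.0785 0.0326
13 0.0775 0.0187
14 0.0722 0.0058
15 0.0631 -0.0049
16 0.0512 -0.0122
17 0.0376 -0.0155
18 0.0237 -0.0145
19 0.0107 -0.0092
20 0.0001 -0.0001
```

Call:
{"op": "arm_command", "data": {"rows": [0,-0.0073,0.0119,0,1,0,-0.0106,0.0255,0,1,0,-0.0095,0.0394,0,1,0,-0.0041,0.0524,0,1,0,0.0049,0.063,0,1,0,0.0168,0.0703,0,1,-0.001,0.0304,0.0736,0,1,-0.001,0.0444,0.0725,0,1,-0.001,0.0573,0.0672,0,1,-0.001,0.0679,0.0581,0,1,-0.001,0.0679,0.0581,0,1]}}

```text
clock: 32.15
tool_pos: [0.4801, 0.1781, 0.0217]
orientation: [0.073, 0.997, -0.0, 0.001]
contact_force: [4.3, -3.7, 3.4]
grip_width: 0.217
gripper_force: 59.1
```

Call:
{"op": "arm_command", "data": {"rows": [-0.001,0.0074,-0.0119,0,1,-0.001,0.0106,-0.0255,0,1,-0.001,0.0096,-0.0394,0,1,-0.001,0.0043,-0.0523,0,1,-0.002,-0.0048,-0.063,0,1,-0.002,-0.0167,-0.0703,0,1,-0.002,-0.0303,-0.0736,0,1,-0.002,-0.0442,-0.0726,0,1,-0.002,-0.0572,-0.0673,0,1,-0.002,-0.0679,-0.0581,0,1,-0.002,-0.0679,-0.0581,0,1]}}

```text
clock: 33.52
tool_pos: [0.4719, 0.1092, 0.0789]
orientation: [0.074, 0.997, -0.0, 0.001]
contact_force: [5.9, -5.9, 0.6]
grip_width: 0.212
gripper_force: 59.7
```

```bash
python3 v.py C side top; python3 - <<'E'
from h import *
t=env.read_state()["tool_pos"]; print(t,ab(t))
E
```

```text
side linings [(0.594, 2), (0.596, 9), (0.598, 10), (0.6, 7), (0.602, 16), (0.604, 9), (0.606, 10), (0.608, 13), (0.61, 3), (0.638, 1), (0.64, 21), (0.642, 6), (0.644, 5), (0.646, 6), (0.648, 4), (0.65, 7), (0.652, 4), (0.654, 2)]
row 178 (array([624. , 209.6]), array([29.4, 48.6]), 0.84) [0.6098 0.6382] 0.18631554927936397
plates [0.4325 0.5562] [0.1813 0.2365]
top linings [(0.596, 1), (0.598, 7), (0.6, 14), (0.602, 11), (0.604, 18), (0.606, 10), (0.608, 15), (0.61, 4), (0.638, 6), (0.64, 27), (0.642, 20), (0.644, 12), (0.646, 19), (0.648, 17), (0.65, 17), (0.652, 17), (0.654, 9), (0.656, 5)]
row 225 (array([625.2, 212.5]), array([31.4, 47.3]), 0.59) [0.6099 0.6394] 0.18846113726706615
[0.47193398 0.10939791 0.07915407] (np.float64(0.45089005368132534), np.float64(0.17716587536393114))
```

Call:
{"op": "arm_command", "data": {"rows": [0,-0.0073,0.0119,0,1,0,-0.0106,0.0255,0,1,0,-0.0095,0.0394,0,1,-0.001,-0.0041,0.0524,0,1,-0.001,0.0049,0.063,0,1,-0.001,0.0049,0.063,0,1]}}

```text
clock: 34.38
tool_pos: [0.4739, 0.1158, 0.0159]
orientation: [0.073, 0.997, 0.001, 0.001]
contact_force: [9.8, 0.1, -2.4]
grip_width: 0.215
gripper_force: 59.5
```

```bash
python3 v.py D side top; python3 - <<'E'
from h import *
t=env.read_state()["tool_pos"]; print(t,ab(t))
E
```

```text
side linings [(0.596, 3), (0.598, 11), (0.6, 13), (0.602, 10), (0.604, 11), (0.606, 6), (0.608, 13), (0.61, 4), (0.64, 13), (0.642, 9), (0.644, 6), (0.646, 6), (0.648, 5), (0.65, 6), (0.652, 4), (0.654, 5), (0.656, 1)]
row 185 (array([625.3, 210.8]), array([29.5, 51.1]), 0.18) [0.6107 0.639 ] 0.1864404477054607
plates [0.4137 0.5574] [0.1776 0.2348]
top linings [(0.596, 2), (0.598, 11), (0.6, 14), (0.602, 19), (0.604, 19), (0.606, 15), (0.608, 18), (0.61, 15), (0.638, 2), (0.64, 22), (0.642, 20), (0.644, 17), (0.646, 14), (0.648, 14), (0.65, 17), (0.652, 16), (0.654, 19), (0.656, 7)]
row 221 (array([625.8, 212.7]), array([31.9, 47. ]), 0.28) [0.6108 0.6403] 0.1879853040196262
[0.47384263 0.11554597 0.01602698] (np.float64(0.4518801038574865), np.float64(0.18352679662277926))
```

Call:
{"op": "arm_command", "data": {"rows": [0,0,0,0,-1,0,0,0,0,-1,0,0,0,0,-1,0,0,0,0,-1,0,0,-0.05,0,-1,0,0,-0.11,0,-1,0,0,-0.17,0,-1,0.05,-0.05,-0.23,0,-1,0.05,-0.1,-0.26,0,-1,0.05,-0.1,-0.26,0,-1,0.05,-0.1,-0.26,0,-1]}}

```text
clock: 35.85
tool_pos: [0.4086, 0.0224, 0.2775]
orientation: [0.075, 0.997, -0.0, 0.001]
contact_force: [-0.2, -0.6, -0.4]
grip_width: 1.0
gripper_force: 0.0
```

```bash
cat > pn.py <<'E'
from h import *
import sys
for n in sys.argv[2:]:
    p,d,W,K=shot(n,n+sys.argv[1]); P=cloud(d,W,K); H=hsv(p); x,y,z=np.moveaxis(P,-1,0)
    dk=(H[...,2]<45)&(z<.07)&(z>.034)&(x>.28)&(x<.58)&(np.abs(y)<.45)
    k,l,st,cc=cv2.connectedComponentsWithStats(dk.astype(np.uint8))
    for j in range(1,k):
        if st[j,4]>60: print(n,cc[j].round(),rect(P[l==j][:,:2]),np.nanpercentile(z[l==j],[50,95]).round(4))
    ck=(H[...,0]<22)&(H[...,1]>80)&(z<.012)&(y>.22)&(y<.46)&(x>.43)&(x<.62)
    k,l,st,cc=cv2.connectedComponentsWithStats(ck.astype(np.uint8))
    if k>1: j=1+st[1:,4].argmax(); print(n,"cork",st[j,4],rect(P[l==j][:,:2]),np.median(z[l==j]))
E
python3 pn.py E wrist top; python3 v.py E2 top; python3 - <<'E'
from h import *
print(T()[:3,3],shift(.443,-.088,.15,90),env.read_state()["qpos"])
E
```

```text
wrist [171. 141.] (array([341.7, -98.7]), array([57. , 54.5]), 81.64) [0.0588 0.0602]
wrist [264. 177.] (array([401.9,   6.7]), array([55.1, 55.5]), 80.3) [0.0589 0.0602]
wrist [201. 216.] (array([443.2, -86.4]), array([39.5, 39.7]), 41.29) [0.0429 0.0442]
wrist [350. 230.] (array([486.2, 105. ]), array([ 2.7, 74.3]), 81.58) [0.0686 0.0698]
wrist cork 4750 (array([534.9, 378.3]), array([109.9, 109.3]), 85.15) 0.005366477992522267
top [339. 308.] (array([ 339.1, -104.6]), array([38.4, 54.5]), 67.04) [0.0567 0.0616]
top cork 1376 (array([536.8, 378.6]), array([108.1, 107.6]), 85.09) 0.002541639771076909
top linings [(0.596, 1), (0.598, 13), (0.6, 14), (0.602, 18), (0.604, 19), (0.606, 19), (0.608, 20), (0.61, 11), (0.64, 23), (0.642, 17), (0.644, 16), (0.646, 16), (0.648, 19), (0.65, 14), (0.652, 17), (0.654, 21), (0.656, 9), (0.658, 1)]
row 222 (array([626.6, 212.8]), array([47.2, 30.8]), 89.12) [0.6114 0.6411] 0.1879314123926702
plates [0.535  0.5574] [0.191  0.2379]
[0.40823435 0.02392387 0.27549286] (array([-0.0509, -0.1057,  0.1254]), np.float64(-0.1464)) [-2.64229638e-01 -4.45396555e-01 -2.66225466e-01  1.75114415e+00
  3.35312830e-04 -1.17820650e-01]
```

Call:
{"op": "arm_command", "data": {"rows": [-0.051,-0.105,0.02,0,-1,-0.051,-0.105,0.05,0,-1,-0.051,-0.105,0.08,0,-1,-0.051,-0.105,0.14,0,-1,-0.051,-0.105,0.19,0,-1,-0.051,-0.105,0.23,0,-1,-0.051,-0.105,0.26,0,-1,-0.051,-0.105,0.276,0,-1,-0.051,-0.105,0.282,0,-1,-0.051,-0.105,0.282,0,-1]}}

```text
clock: 37.25
tool_pos: [0.4437, -0.0879, -0.0052]
orientation: [0.073, 0.997, -0.0, 0.0]
contact_force: [0.6, -1.2, 0.1]
grip_width: 0.999
gripper_force: 0.0
```

Call:
{"op": "arm_command", "data": {"rows": [0,0,0.002,0,1,0,0,0.002,0,1,0,0,0.002,0,1,0,0,0.002,0,1,0,0,0.002,0,1,0,0,0.002,0,1]}}

```text
clock: 38.0
tool_pos: [0.4438, -0.0881, -0.0066]
orientation: [0.073, 0.997, -0.0, 0.0]
contact_force: [-1.4, 2.1, 7.1]
grip_width: 0.458
gripper_force: 59.5
```

Call:
{"op": "arm_command", "data": {"rows": [0,0,-0.02,0,1,0,0,-0.06,0,1,0,0,-0.12,0,1,0,0,-0.18,0,1,0,0,-0.24,0,1,0,0,-0.287,0,1,-0.023,0.475,-0.287,0,1,-0.023,0.475,-0.287,0,1,-0.023,0.475,-0.287,0,1,-0.023,0.475,-0.287,0,1,-0.023,0.475,-0.287,0,1,-0.023,0.475,-0.287,0,1,-0.023,0.475,-0.287,0,1,-0.023,0.475,-0.287,0,1,-0.023,0.475,-0.287,0,1,-0.023,0.475,-0.287,0,1,-0.023,0.475,-0.287,0,1,-0.023,0.475,-0.287,0,1]}}

```text
clock: 40.25
tool_pos: [0.5358, 0.3776, 0.28]
orientation: [0.074, 0.997, 0.0, 0.0]
contact_force: [-0.2, -0.6, -3.3]
grip_width: 0.457
gripper_force: 61.5
```

```bash
python3 - <<'E'
from h import *
s_=env.read_state(); print(s_["tool_pos"],s_["grip_width"],s_["contact_force"])
print(shift(.5355,.3785,.0,81.6))
p,d,W,K=shot("wrist","w11"); M=T()
P=cloud(d,W,K); V=(P-M[:3,3])@M[:3,:3]; H=hsv(p)
m=(np.abs(V[...,0])<.04)&(np.abs(V[...,1])<.0195)&(H[...,2]<60)&(V[...,2]<.02)&(V[...,2]>-.06)
h,e=np.histogram(V[m][:,2],np.arange(-.06,.02,.003)); print([(round(float(q),3),int(k)) for q,k in zip(e,h) if k])
for lo,hi in((-.06,-.04),(-.04,-.033),(-.033,-.01),(-.01,.012)):
    q=m&(V[...,2]>lo)&(V[...,2]<hi)
    if q.sum()>10: print(lo,np.percentile(V[q][:,0],[2,50,98]).round(4),np.percentile(V[q][:,2],[2,98]).round(4))
E
```

```text
[0.53577286 0.37764885 0.27998056] 0.4574624776222326 [-0.17307125 -0.55068379 -3.2993061 ]
(array([0.0006, 0.0007, 0.28  ]), np.float64(-0.0013))
[(-0.06, 89), (-0.057, 78), (-0.054, 111), (-0.051, 6425), (-0.048, 252), (-0.045, 48), (-0.042, 14), (-0.039, 16), (-0.036, 15), (-0.033, 31), (-0.03, 103), (-0.027, 294), (-0.024, 581), (-0.021, 552), (-0.018, 212), (-0.015, 107), (-0.012, 20)]
-0.06 [-0.0175  0.0022  0.0198] [-0.055  -0.0465]
-0.04 [0.0058 0.0085 0.0115] [-0.0396 -0.0331]
-0.033 [0.0059 0.016  0.0225] [-0.0298 -0.0125]
```

View pics/w11.png

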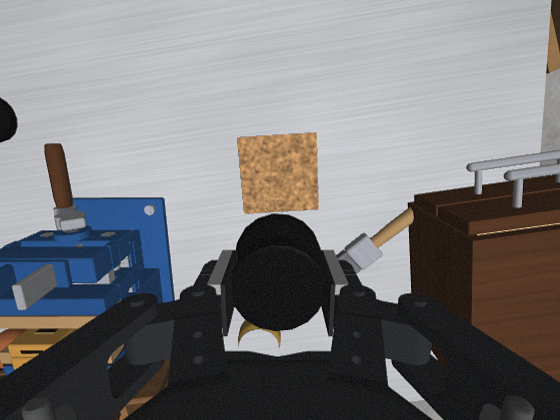

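```bash
python3 - <<'E'
from h import *
M=T()
for n in("w11","w1","wristE","top0"):
    f=np.load(n+".npz"); i=env.camera_info("top")
    W,K=(f["W"],f["K"]) if "W" in f else (i["cam_to_world"],i["camera_matrix"])
    P=cloud(f["d"],W,K); V=(P-[.5353,.378,0])@M[:3,:3]; z=P[...,2]
    m=(z>.012)&(z<.2)&(np.abs(V[...,0])<.06)&(np.abs(V[...,1])<.13)&(P[...,1]>.25)
    print(n,m.sum(), np.percentile(V[m],[0,5,50,95,100],axis=0).round(3).tolist() if m.sum() else "")
E
```

```text
w11 0 
w1 0 
wristE 0 
top0 1 [[0.018, 0.026, -0.013], [0.018, 0.026, -0.013], [0.018, 0.026, -0.013], [0.018, 0.026, -0.013], [0.018, 0.026, -0.013]]
```

Call:
{"op": "arm_command", "data": {"rows": [0,0.001,0.05,0,1,0,0.001,0.1,0,1,0,0.001,0.16,0,1,0,0.001,0.21,0,1,0,0.001,0.25,0,1,0,0.001,0.27,0,1,0,0.001,0.279,0,1,0,0.001,0.282,0,1,0,0.001,0.282,0,1]}}

```text
clock: 41.42
tool_pos: [0.5367, 0.3799, -0.0011]
orientation: [0.073, 0.997, 0.001, 0.001]
contact_force: [0.1, -1.0, -3.4]
grip_width: 0.457
gripper_force: 61.5
```

Still hanging free, so lower another 1.5 mm, release and rise.

Call:
{"op": "arm_command", "data": {"rows": [0,0,0.001,0,1,0,0,0.002,0,1,0,0,0.002,0,1,0,0,0.002,0,0.4,0,0,0.002,0,0,0,0,0.002,0,-0.4,0,0,0.002,0,-1,0,0,0.002,0,-1,0,0,0.002,0,-1,0,0,-0.05,0,-1,0,0,-0.11,0,-1,0.05,0,-0.17,0,-1,0.1,0,-0.23,0,-1,0.1,0,-0.28,0,-1,0.1,0,-0.28,0,-1]}}

```text
clock: 43.3
tool_pos: [0.437, 0.3952, 0.2827]
orientation: [0.073, 0.997, 0.002, 0.003]
contact_force: [0.9, -0.1, 0.7]
grip_width: 1.001
gripper_force: 0.0
```

```bash
python3 pn.py F wrist top; python3 v.py F2 top side; python3 - <<'E'
from h import *
a=cv2.imread("pics/wristF.png"); b=cv2.imread("pics/topF2.png")[120:300,120:420]; o=np.zeros((600,560,3),np.uint8)
o[:264]=cv2.resize(a,(560,420))[0:264]; o[264:]=cv2.resize(b,(560,336)); cv2.imwrite("pics/cF.png",o)
E
```

```text
wrist [  2. 196.] (array([410.3,  27.5]), array([11.3, 27.4]), 72.6) [0.0377 0.0445]
wrist [ 77. 248.] (array([488., 122.]), array([11.8, 78.1]), 89.45) [0.0661 0.0688]
wrist [276. 249.] (array([535.6, 380.6]), array([40. , 40.2]), 51.21) [0.0469 0.0482]
wrist cork 3946 (array([535.1, 379.8]), array([109.3, 109.7]), 84.99) 0.0050150156331787155
top [163. 235.] (array([537.5, 378.9]), array([39. , 36.9]), 45.84) [0.0443 0.0494]
top [297. 284.] (array([401.6,   6.6]), array([53.1, 54. ]), 44.92) [0.0567 0.061 ]
top [337. 307.] (array([340.1, -98.4]), array([53.7, 52.9]), 89.66) [0.0565 0.0613]
top cork 1105 (array([536.5, 379. ]), array([108.7, 106.5]), 84.96) 0.0028831090651992852
top linings [(0.598, 14), (0.6, 14), (0.602, 18), (0.604, 21), (0.606, 14), (0.608, 22), (0.61, 12), (0.612, 1), (0.638, 2), (0.64, 23), (0.642, 13), (0.644, 19), (0.646, 14), (0.648, 19), (0.65, 20), (0.652, 12), (0.654, 21), (0.656, 6), (0.658, 2)]
row 225 (array([625.6, 213. ]), array([31.1, 47.6]), 0.34) [0.6113 0.6405] 0.18818445977305753
plates [0.5354 0.5575] [0.1903 0.2375]
side linings [(0.596, 3), (0.598, 10), (0.6, 12), (0.602, 11), (0.604, 12), (0.606, 9), (0.608, 9), (0.61, 4), (0.638, 1), (0.64, 15), (0.642, 11), (0.644, 2), (0.646, 8), (0.648, 5), (0.65, 4), (0.652, 7), (0.654, 5)]
row 183 (array([625.5, 210.2]), array([29.3, 50.6]), 0.28) [0.6109 0.6386] 0.18644824769485163
plates [0.5341 0.5574] [0.1878 0.236 ]
```

View pics/cF.png

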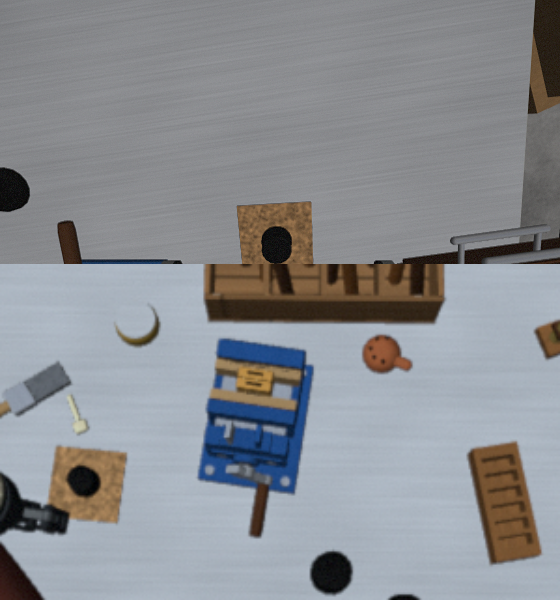

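```bash
python3 - <<'E'
from h import *
for n in("top0","topA","topC","topD","topF2","side0","sideA","sideC","sideD","sideF2"):
    f=np.load(n+".npz"); i=env.camera_info("top" if n[0]=="t" else "side"); P=cloud(f["d"],i["cam_to_world"],i["camera_matrix"]); H=hsv(f["p"]); z=P[...,2]; a,b=ab(P)
    m=(H[...,1]>60)&(H[...,0]>8)&(H[...,0]<30)&(H[...,2]>70)&(z>.155)&(z<.173)&(np.abs(b-.212)>.028)&(np.abs(b-.212)<.055)&(a>.632 if n[-1]!="0" else a>.6345)
    print(n,m.sum(),np.percentile(a[m],[5,50,95]).round(4),a[m].mean().round(4))
E
```

```text
top0 139 [0.6372 0.6444 0.652 ] 0.6445
topA 18 [0.638  0.6447 0.6539] 0.645
topC 134 [0.6401 0.6469 0.655 ] 0.647
topD 132 [0.6409 0.6478 0.6559] 0.648
topF2 135 [0.641  0.6481 0.656 ] 0.6483
side0 101 [0.6371 0.6427 0.6523] 0.6434
sideA 51 [0.6373 0.6433 0.652 ] 0.6435
sideC 51 [0.6402 0.6438 0.6528] 0.6451
sideD 49 [0.6407 0.6448 0.6553] 0.6463
sideF2 49 [0.6406 0.6455 0.6548] 0.6465
```

Lining compression is about 3.5 mm, which is only just above the 3 mm needed, so I'll add a small further crank.

Call:
{"op": "arm_command", "data": {"rows": [-0.077,-0.271,0,0,-1,-0.077,-0.271,0,0,-1,-0.077,-0.271,0,0,-1,-0.077,-0.271,0,0,-1,-0.077,-0.271,0,0,-1,-0.077,-0.271,0,0,-1,-0.077,-0.271,0,0,-1,-0.077,-0.271,0,0,-1,-0.077,-0.271,0.06,0,-1,-0.077,-0.271,0.12,0,-1,-0.077,-0.271,0.16,0,-1,-0.077,-0.271,0.16,0,-1]}}

```text
clock: 45.0
tool_pos: [0.4708, 0.1156, 0.1145]
orientation: [0.073, 0.997, -0.0, -0.003]
contact_force: [-0.1, 0.3, 0.3]
grip_width: 0.999
gripper_force: 0.0
```

```bash
python3 - <<'E'
from h import *
p,d,W,K=shot("wrist","w12"); P=cloud(d,W,K);H=hsv(p);z=P[...,2];a,b=ab(P)
m=(H[...,2]<110)&((H[...,0]<20)|(H[...,0]>170))&(H[...,1]>80)&(np.abs(b-.19)<.05)&(a<.55)&(z>.03)&(z<.2)
print("handle",m.sum(),np.percentile(a[m],[1,50,99]).round(4),np.percentile(b[m],[2,50,98]).round(4),np.percentile(z[m],[5,50,98]).round(4))
print(T()[:3,3],shift(.4739,.1158,.0165,81.6))
E
```

```text
handle 2646 [0.4278 0.4614 0.5042] [0.1743 0.1837 0.2259] [0.0699 0.0745 0.1729]
[0.47246939 0.1154982  0.11714039] (array([-0.0016,  0.0005,  0.1006]), np.float64(0.0011))
```

Call:
{"op": "arm_command", "data": {"rows": [-0.002,0,0.05,0,-1,-0.002,0,0.08,0,-1,-0.002,0,0.1,0,-1,-0.002,0,0.1,0,-1,-0.002,0,0.1,0,1,-0.002,0,0.1,0,1,-0.002,0,0.1,0,1,-0.002,0,0.1,0,1,-0.002,0,0.1,0,1,-0.002,0.0119,0.1073,0,1,-0.002,0.0255,0.1106,0,1,-0.003,0.0395,0.1095,0,1,-0.003,0.0524,0.1042,0,1,-0.003,0.0524,0.1042,0,1]}}

```text
clock: 46.8
tool_pos: [0.4842, 0.1663, 0.0138]
orientation: [0.073, 0.997, -0.001, 0.0]
contact_force: [-3.0, -4.7, 10.1]
grip_width: 0.216
gripper_force: 59.3
```

Call:
{"op": "arm_command", "data": {"rows": [0,0,0,0,-1,0,0,0,0,-1,0,0,0,0,-1,0,0,0,0,-1,0,0,-0.05,0,-1,0,0,-0.11,0,-1,0,0,-0.17,0,-1,0.03,0,-0.23,0,-1,0.03,0,-0.29,0,-1,0.03,0,-0.29,0,-1]}}

```text
clock: 48.05
tool_pos: [0.4558, 0.1708, 0.3085]
orientation: [0.073, 0.997, 0.001, 0.004]
contact_force: [1.1, -0.2, -1.1]
grip_width: 0.998
gripper_force: 0.0
```

```bash
python3 v.py G side top; python3 pn.py G2 side top; python3 - <<'E'
from h import *
for n in("topG","sideG"):
    f=np.load(n+".npz"); P=cloud(f["d"],f["W"],f["K"]); H=hsv(f["p"]); z=P[...,2]; a,b=ab(P)
    m=(H[...,1]>60)&(H[...,0]>8)&(H[...,0]<30)&(H[...,2]>70)&(z>.155)&(z<.173)&(np.abs(b-.212)>.028)&(np.abs(b-.212)<.055)&(a>.632)
    if m.any(): print(n,m.sum(),np.percentile(a[m],[5,50,95]).round(4),a[m].mean().round(4))
print(env.read_state()["grip_width"])
E
```

```text
side linings [(0.596, 5), (0.598, 9), (0.6, 10), (0.602, 13), (0.604, 13), (0.606, 6), (0.608, 11), (0.61, 11), (0.612, 4), (0.64, 10), (0.642, 12), (0.644, 4), (0.646, 6), (0.648, 4), (0.65, 4), (0.652, 8), (0.654, 6), (0.656, 3), (0.658, 1)]
row 186 (array([626.2, 210.7]), array([29.9, 48.5]), 0.56) [0.6114 0.64  ] 0.1863217059348014
plates [0.5351 0.5572] [0.1878 0.2363]
top linings [(0.598, 2), (0.6, 10), (0.602, 7), (0.604, 11), (0.606, 6), (0.608, 10), (0.61, 8), (0.612, 3), (0.64, 4), (0.642, 22), (0.644, 11), (0.646, 7), (0.648, 15), (0.65, 15), (0.652, 10), (0.654, 11), (0.656, 12), (0.658, 1)]
row 230 (array([627.1, 212.5]), array([33. , 47.8]), 0.94) [0.6119 0.6419] 0.18810352910691963
plates [0.535  0.5584] [0.19   0.1973]
side [222. 199.] (array([538.2, 375. ]), array([41.5, 35.3]), 66.84) [0.0419 0.0441]
side [232. 288.] (array([400.9,   3.5]), array([56. , 53.6]), 75.37) [0.0548 0.0565]
side [225. 335.] (array([ 339.9, -102.1]), array([53.9, 55.9]), 0.78) [0.0549 0.0565]
side cork 607 (array([534.7, 381.2]), array([118.5, 109.7]), 84.7) 0.0008015855069248845
top [297. 284.] (array([401.5,   7.8]), array([51.5, 54.1]), 0.87) [0.0572 0.0614]
top [337. 307.] (array([341.9, -97.8]), array([52.1, 54.4]), 47.79) [0.0565 0.0612]
top cork 539 (array([539.1, 405.1]), array([ 57.4, 106.7]), 84.49) 0.003067922762842068
topG 101 [0.6421 0.6487 0.6565] 0.6491
sideG 53 [0.6415 0.6473 0.6563] 0.6479
0.9995323651450836
```

View pics/sideG.png

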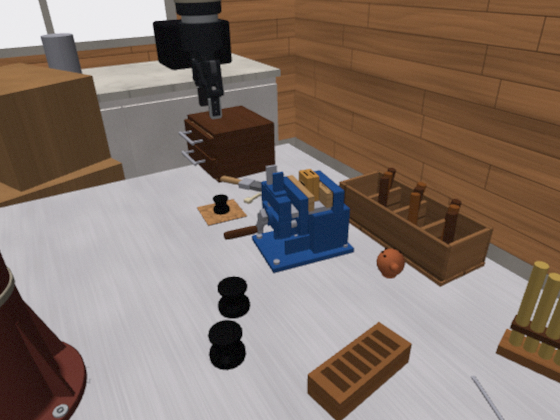

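The picture shows both whistles clamped at (310,185), the punch upright on the cork at (222,205), the stand empty and the gripper clear. Lining compression is about 4.5 mm, so I'm handing in.

```bash
python3 -c "
from plant import env
print(env.finish_job())"
```

```text
the job is handed in; nothing more can be done
None
```

The job is handed in: both whistles stand centred in the vise and are clamped tight, with the rear lining pressed back about 4.5 mm by camera estimate, and the punch stands upright within about 1 mm of the middle of the cork pad.

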